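# Clear the galley into the scrap-metal box

## Robot

A 7-joint arm with a two-finger parallel gripper is mounted at the origin on the work surface. World frame = base frame: x ahead of the robot, y to its left, z up, the work surface at z = 0. Lengths are in m, angles in degrees, forces in N, time in s.
With the tool pointing down it reaches from about 0.425 to 0.95 m from the base axis. Payload 16.7 kg.
Tool frame: the origin (TCP) lies on the centre line of the jaws, within the pads' length; the fingertips stand env.tips_ahead ahead of it and the grasp point (between the pads) lies 8 mm behind it (env.tips_ahead is the distance from the TCP to the fingertips, in m); z points along the fingers, y is the line along which they close (so a half turn about z gives the same grasp; the last joint's range is limited). The gripper opens to 94 mm and grips with 3 to 60 N. Pads are 16 mm wide; open, the fingers measure 119 mm over their backs; the gripper's body (75 mm by 177 mm) begins 78 mm behind the grasp point.
Start: joints at [61.45, 24.414, 4.234, 92.017, -1.954, 63.644, -3.845], TCP at [0.231, -0.634, 0.18] pointing down, gripper open.
Joint ranges: [-163.25, 163.25], [-28.42, 122.38], [-70.27, 78.77], [12.13, 141.07], [-58.53, 238.53], [9.26, 117.41], [-156.51, 156.51]. Speed limits (degrees/s): [108.29, 108.29, 136.94, 136.94, 172.46, 172.46, 172.46].

## Interface

Orientations are given as a 3x3 rotation matrix whose columns are the frame's x, y, z axes.
In Python, from station import telemetry, eyes, sign_off, env gives the robot as it stands.
- The arm moves only by the tool apply_moves, never from a script. Its argument "commands" is one flat list of numbers, 4 for each row, row after row: the shift along the tool's x, y, z in mm, then the turn about the tool's z in rad. In form: [dx, dy, dz, yaw, dx, dy, dz, yaw, ...]. A call has exactly 8 rows; each row shifts and turns the commanded pose from where the row before left it, along the tool's axes as they then stand; what a row does not reach is not made up. A row lasts 1/8 s, in which the tool goes at most 62.5 mm and 10.7 degrees, less where a joint would pass 70% of its speed; a pose out of reach is approached as far as the arm can. A call is refused whole if a number of a shift passes 62.5 or a number of a turn 0.188, either way. A call with a gripper value outside its range is refused whole. "grip" is the closure, from 0 (fully open) to 1 (shut), set as the call begins (left out, the last holds). The fingers move at their own pace and stop on an object; "force" is the grip in N (left out, the last holds). Time passes only in rows, so rows that do not move let the fingers close, or fill a call up. It gives the time, the measured TCP pose, the force, the opening and the grip force at its end, in the units of the state.
- telemetry.state(): the state, without advancing time (a new reading comes with each control period).
- eyes.grab_frame(name): name is "scene" or "top"; returns a dict with "frame" (480x640x3 uint8, red, green, blue), "camera_matrix" (3x3 intrinsics, pixels), "k1" (the pictures are not rectified: a ray, as slopes to the right and down, at radius r is drawn at 1 + k1 r^2 times it, then the intrinsics apply), "R" (3x3) and "t" (3): a world point X has camera coordinates R X + t. Camera axes: x right, y down, z forward; pixel columns grow to the right and rows downward; lengths in m; the calibration is good to about 2 mm. A picture is of the moment at which its call begins. There is no depth.
- sign_off(): hands the job in; it is judged then, once.
The state is a dict: "time_s": time; "joints": joint angles; "joint_velocities": joint speeds; "joint_efforts": joint torques, N m; "eef_pos": TCP position; "orientation": TCP orientation; "wrist_force": force on the tool from outside, world axes, zero at the start; "moment": the same for the moment, N m; "opening": finger opening in m; "grip_force": force on a finger pad.
Only numpy, scipy, OpenCV 4.12 (cv2) and the standard library are available. Lean on these libraries where they do the work, as an engineer would, in place of code of your own. Each camera call takes 0.05 s, during which the arm holds its last target. There are 200 camera calls.

## Task

Clear the spent metal slugs from the galley into the green scrap box: lever the box's tight lid up with the ink knife's blade in the front notch, swing it right back past upright, then push every slug off the galley's open lip into the box with the scraper block - the gripper itself must never touch the slugs. Leave the box shut with the lid fully down, the ink knife lying back on its cork mat and the scraper block standing back on its rubber mat, both near the middle, and do not disturb the booklets, ink tin or wood type.

Things in the scene. Friction and masses are not known exactly. Their poses are not given: they have to be found in the camera images.
- hellbox: Green sheet-metal scrap box fixed to the bench: 180 mm in its own x, 170 mm in its own y, walls 98 mm high and 5 mm thick, floor 6 mm thick. Origin: centre of its underside; z up; its front wall (at its x = -90 mm) faces roughly towards the robot. In the top of the front wall, in the middle, is a notch 70 mm wide and 12 mm high (86 to 98 mm above the bench) right under the lid: the only place where a thin blade can get under the lid from the front
- lid (a joint): The box's flat grey metal lid, 180 x 170 x 4 mm, 0.22 kg, without handle, lying on the walls (underside at 98 mm, top at 102 mm). Angle in rad: 0 shut, grows as the front edge rises, stop at 1.75 (just past upright). The hinge is stiff: the lid stays where it is left; about 3 N at the front edge raises it
- lid_hinge (a point): Middle of the lid's hinge line: on the top of the box's back wall (box x = +90 mm, 98 mm up). The hinge line runs along the box's y
- lid_edge (a point): Middle of the lid's free (front) edge, 180 mm from the hinge line; moves with the lid
- galley: Fixed bench stone, 200 x 275 x 100 mm, against the left side (+y) of the scrap box and square to it (same axes, its origin 222.5 mm along +y of the box's origin), with a shallow aluminium galley tray fixed on it. Origin: centre of the stone's underside. The galley is open towards the box (-y end) and has 5 mm rims, 14 mm above its floor, on the two long sides and the far (+y) end.
- galley_floor (a point): Point on the galley's floor (104 mm above the bench), above the origin of the stone. Measured from it, the inside is 160 mm across x (-80 to +80 mm), and from y = -137.5 mm (open lip) to y = +132.5 mm (end rim); the 70 mm next to the end rim are empty at first
- galley_lip (a point): Middle of the galley's open lip at floor height (104 mm); just past it comes the box's 5 mm side wall, top at 98 mm, then the inside of the box
- knife: Ink knife, about 0.15 kg, 192 mm long. Origin: where handle and blade meet, at the underside; x points to the blade's tip, z up. Wooden handle 105 long x 20 wide x 24 mm high from x = -105 mm to 0; flat steel blade 3 mm thick, flush with the underside of the handle, from x = 0 to +87 mm, 36 mm wide over its last 60 mm
- knife_grip (a point): Point to grip the ink knife: in the handle, 20 mm behind the blade (near the centre of mass), 12 mm above the underside
- knife_tip (a point): Middle of the blade's front edge (half-way through its 3 mm thickness)
- scraper: Scraper block, about 0.25 kg, standing on its brass sole. Origin: centre of its underside; z up. Wooden block 80 mm (x) x 30 mm (y) x 30 mm high, with an upright grip rib on top, 56 mm (x) x 20 mm (y), from 30 to 68 mm high. Either long face (+y or -y) pushes
- scraper_grip (a point): Centre of the graspable part of the scraper's rib, 51 mm above the sole
- knife_mat: Cork mat fixed to the bench, 240 (x) x 110 (y) x 6 mm: home of the ink knife. Origin: centre of its underside
- scraper_mat: Black rubber mat fixed to the bench, 240 (x) x 110 (y) x 6 mm: home of the scraper block. Origin: centre of its underside
- slug1_mid (a point): Centre of a spent metal slug: dark grey bar 62 (x) x 20 (y) x 10 mm, 0.08 to 0.15 kg, at first lying flat in the galley; there are three to six of them
- slug2_mid (a point): Centre of a spent metal slug: dark grey bar 62 (x) x 20 (y) x 10 mm, 0.08 to 0.15 kg, at first lying flat in the galley; there are three to six of them
- slug3_mid (a point): Centre of a spent metal slug: dark grey bar 62 (x) x 20 (y) x 10 mm, 0.08 to 0.15 kg, at first lying flat in the galley; there are three to six of them
- slug4_mid (a point): Centre of a spent metal slug: dark grey bar 62 (x) x 20 (y) x 10 mm, 0.08 to 0.15 kg, at first lying flat in the galley; there are three to six of them
- slug5_mid (a point): Centre of a spent metal slug: dark grey bar 62 (x) x 20 (y) x 10 mm, 0.08 to 0.15 kg, at first lying flat in the galley; there are three to six of them
- slug6_mid (a point): Centre of a spent metal slug: dark grey bar 62 (x) x 20 (y) x 10 mm, 0.08 to 0.15 kg, at first lying flat in the galley; there are three to six of them
- booklets: Bystander: stack of white booklets 105 x 150 x 23 mm; origin centre of underside
- inktin: Bystander: ink tin, 80 mm across, 60 mm high; origin centre of underside
- woodtype: Bystander: block of wood type 60 x 90 x 23 mm; origin centre of underside

How it is judged (in metres and radians):
On the way, in this order (a step that is already met when the one before it is completed fails the run):
1. the lid is being lifted by the ink knife's blade (value of joint lid above 0.12 rad and contact force between knife and lid_c0 above 0.2 N and contact force between the fingers and lid_c0 below 0.2 N), for 0.1 s.
2. the lid is thrown right back, upright or past it (over 1.5 rad) (value of joint lid above 1.5 rad), for 0.2 s.
3. the scraper block pushes slugs ((contact force between scraper and slug1 above 0.15 N or contact force between scraper and slug2 above 0.15 N or contact force between scraper and slug3 above 0.15 N or contact force between scraper and slug4 above 0.15 N or contact force between scraper and slug5 above 0.15 N or contact force between scraper and slug6 above 0.15 N)), for 0.06 s.
4. every slug is in the box, the lid still open (x of slug1_mid in the frame of hellbox between -0.088 and 0.088 m and y of slug1_mid in the frame of hellbox between -0.083 and 0.083 m and z of each of slug1_mid, slug2_mid, slug3_mid, slug4_mid, slug5_mid, slug6_mid in the frame of hellbox below 0.088 m and x of slug2_mid in the frame of hellbox between -0.088 and 0.088 m and y of slug2_mid in the frame of hellbox between -0.083 and 0.083 m and x of slug3_mid in the frame of hellbox between -0.088 and 0.088 m and y of slug3_mid in the frame of hellbox between -0.083 and 0.083 m and x of slug4_mid in the frame of hellbox between -0.088 and 0.088 m and y of slug4_mid in the frame of hellbox between -0.083 and 0.083 m and x of slug5_mid in the frame of hellbox between -0.088 and 0.088 m and y of slug5_mid in the frame of hellbox between -0.083 and 0.083 m and x of slug6_mid in the frame of hellbox between -0.088 and 0.088 m and y of slug6_mid in the frame of hellbox between -0.083 and 0.083 m and value of joint lid above 1.2 rad), for 0.2 s.
At the end, for the whole second after the job is handed in: lid shut within 0.05 rad; every slug's centre inside the scrap box; knife flat and scraper upright on their own mats (origin within 70 mm along and 45 mm across of the mat's middle) (value of joint lid below 0.05 rad and x of slug1_mid in the frame of hellbox between -0.088 and 0.088 m and y of slug1_mid in the frame of hellbox between -0.083 and 0.083 m and z of each of slug1_mid, slug2_mid, slug3_mid, slug4_mid, slug5_mid, slug6_mid in the frame of hellbox below 0.088 m and x of slug2_mid in the frame of hellbox between -0.088 and 0.088 m and y of slug2_mid in the frame of hellbox between -0.083 and 0.083 m and x of slug3_mid in the frame of hellbox between -0.088 and 0.088 m and y of slug3_mid in the frame of hellbox between -0.083 and 0.083 m and x of slug4_mid in the frame of hellbox between -0.088 and 0.088 m and y of slug4_mid in the frame of hellbox between -0.083 and 0.083 m and x of slug5_mid in the frame of hellbox between -0.088 and 0.088 m and y of slug5_mid in the frame of hellbox between -0.083 and 0.083 m and x of slug6_mid in the frame of hellbox between -0.088 and 0.088 m and y of slug6_mid in the frame of hellbox between -0.083 and 0.083 m and x of knife in the frame of knife_mat between -0.07 and 0.07 m and y of knife in the frame of knife_mat between -0.045 and 0.045 m and z of knife in the frame of knife_mat between 0.003 and 0.012 m and angle between each of knife, scraper's own z axis and vertical below 0.12 rad and x of scraper in the frame of scraper_mat between -0.07 and 0.07 m and y of scraper in the frame of scraper_mat between -0.045 and 0.045 m and z of scraper in the frame of scraper_mat between 0.003 and 0.012 m); the robot touches nothing.
It fails at once if the gripper touches a slug (contact force between the fingers and slug1 above 1 N or contact force between the fingers and slug2 above 1 N or contact force between the fingers and slug3 above 1 N or contact force between the fingers and slug4 above 1 N or contact force between the fingers and slug5 above 1 N or contact force between the fingers and slug6 above 1 N).
It fails at once if a bystander is disturbed (distance of any of booklets, inktin, woodtype from where it was at the start of the episode above 0.025 m).
Of slug1, slug2, slug3, slug4, slug5, slug6 only 3 to 6 are there at a start; the rules pass over those that are not, and their reading is None.
At some moment in a run one of knife, scraper, slug1, slug2, slug3, slug4, slug5, slug6 may be knocked a few centimetres aside while the robot is not near it.
Once in a run the grip may slacken for a moment while it holds something.
It also fails if it takes over 210 s, if anything falls off the work surface, if the arm or the gripper's body presses on something with over 40 N, if the wrist force passes 120 N, or if a joint passes its speed limit or range.

## Working session

There is one attempt and no reset: what is moved stays moved. The work goes in short steps, Python scripts to look and compute and a tool call to move; the robot and the scene stay as the last step left them, time stands still between calls to the robot, and variables do not carry over. Pictures are saved under pics/ and viewed, at most 14 in all, crops included, and the job is handed in when it is done.

Besides the shell and the picture viewer there is one more tool, called after ">>>" as name(argument=value, ...), one argument or row to a line, values as JSON. apply_moves: Moves the arm, as the interface text tells. Its arguments: {"type":"object","properties":{"commands":{"type":"array"},"grip":{"type":"number"},"force":{"type":"number"}},"required":["commands"]}

```bash
ls; mkdir -p pics; cat > h.py <<'E'
import numpy as np, cv2
from station import telemetry, eyes, env
def grab(n):
    f=eyes.grab_frame(n); f['R']=np.array(f['R']);f['t']=np.array(f['t']);f['K']=np.array(f['camera_matrix']);return f
def save(f,p): cv2.imwrite('pics/'+p,cv2.cvtColor(f['frame'],cv2.COLOR_RGB2BGR))
def ray(f,uv):
    uv=np.atleast_2d(np.array(uv,float)); k=f['k1']
    p=cv2.undistortPoints(uv[:,None],f['K'],np.array([k,0,0,0,0.]))[:,0]
    d=np.c_[p,np.ones(len(p))]@f['R']; return -f['R'].T@f['t'],d
def onz(f,uv,z):
    c,d=ray(f,uv); return c+d*((z-c[2])/d[:,2])[:,None]
def proj(f,X):
    X=np.atleast_2d(X)@f['R'].T+f['t']; s=X[:,:2]/X[:,2:]; s=s*(1+f['k1']*(s**2).sum(1,keepdims=True))
    return s@f['K'][:2,:2].T+f['K'][:2,2]
E
python3 - <<'E'
from h import *
for n in('scene','top'):
    f=grab(n);save(f,n+'0.png');print(n,f['K'],f['k1'],-f['R'].T@f['t'],f['R'])
print(telemetry.state(),env.tips_ahead)
E
```

```text
pics
scene [[577.82272927   0.         325.10824866]
 [  0.         577.82272927 240.56237626]
 [  0.           0.           1.        ]] -0.06559377370841511 [1.34637729 0.26752676 0.96797368] [[-0.3378603   0.94105216  0.01646978]
 [ 0.67223703  0.25352278 -0.69557427]
 [-0.65874714 -0.22393534 -0.71826539]]
top [[482.07367597   0.         324.27563834]
 [  0.         482.07367597 239.8764088 ]
 [  0.           0.           1.        ]] -0.03145938422808961 [ 0.46581321 -0.00339228  1.24784533] [[ 0.01139942 -0.99986976  0.01142473]
 [-0.99775696 -0.01212755 -0.06583288]
 [ 0.06596286 -0.01064865 -0.99776526]]
{'time_s': 0.1, 'joints': array([61.44842859, 24.44605707,  4.23103581, 92.04846764, -1.9547461 ,
       63.64438425, -3.84469599]), 'joint_velocities': array([-0.01468222, -0.01819265, -0.11228766, -0.10525037, -0.05110047,
        0.0998903 ,  0.04544716]), 'joint_efforts': array([ 9.65569314e-03, -9.37460804e+01,  3.67788233e+00, -4.55039656e+01,
       -4.84649255e-02,  1.69114169e-02,  7.57973635e-05]), 'eef_pos': array([ 0.23053983, -0.6339484 ,  0.17894638]), 'orientation': array([[ 9.39789003e-01,  3.41754913e-01, -4.57345616e-04],
       [ 3.41755213e-01, -9.39788394e-01,  1.07203815e-03],
       [-6.34337974e-05, -1.16378991e-03, -9.99999321e-01]]), 'wrist_force': array([-0.80038679,  0.42337107,  0.31714925]), 'moment': array([ 0.04828722,  0.02747233, -0.0173783 ]), 'grip_force': 0.0, 'opening': 0.09377136339183073} 0.011
```

View pics/scene0.png

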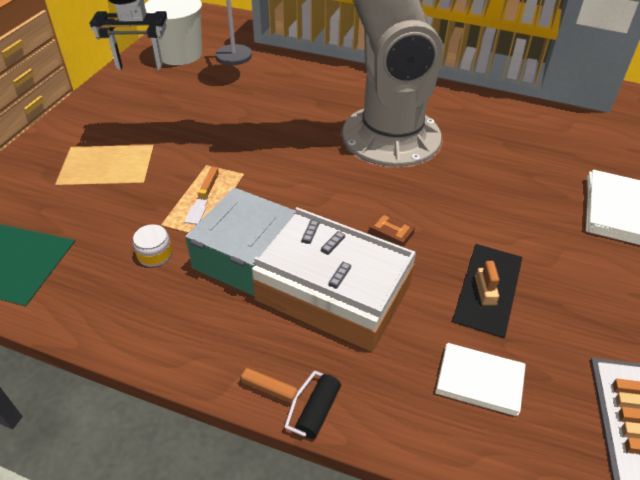

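View pics/top0.png

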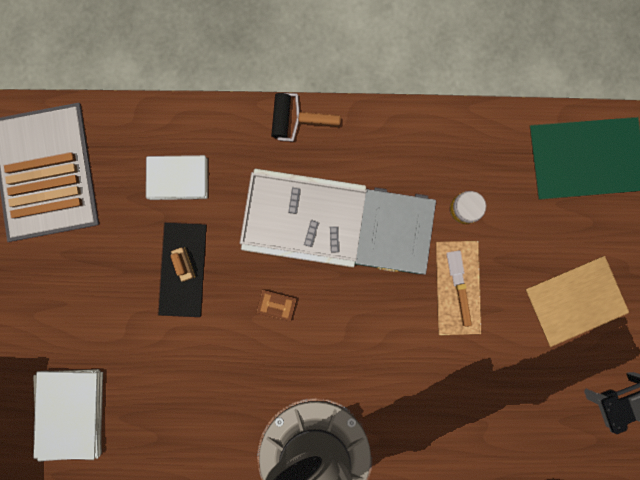

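```bash
python3 - <<'E'
from h import *
f=grab('top'); im=f['frame']
c=cv2.cvtColor(im,cv2.COLOR_RGB2BGR)
cv2.imwrite('pics/crop1.png',cv2.resize(c[140:340,235:500],None,fx=3,fy=3,interpolation=cv2.INTER_CUBIC))
hsv=cv2.cvtColor(im,cv2.COLOR_RGB2HSV)
for p in [(400,230),(300,240),(460,270),(466,310),(442,260),(460,330),(165,240),(182,262),(310,235),(294,200),(470,207),(187,275),(270,303)]:
    print(p,im[p[1],p[0]],hsv[p[1],p[0]],onz(f,p,0.0)[0].round(3))
E
```

```text
(400, 230) [148 150 147] [ 50   5 150] [ 0.576 -0.214  0.   ]
(300, 240) [202 194 188] [ 13  18 202] [0.547 0.046 0.   ]
(460, 270) [181 171 169] [  5  17 181] [ 0.474 -0.37   0.   ]
(466, 310) [164 109  64] [ 14 155 164] [ 0.371 -0.385  0.   ]
(442, 260) [205 164 114] [ 16 113 205] [ 0.5   -0.323  0.   ]
(460, 330) [177 134  91] [ 15 124 177] [ 0.32 -0.37  0.  ]
(165, 240) [33 31 33] [150  15  33] [0.543 0.396 0.   ]
(182, 262) [45 27 16] [ 11 164  45] [0.487 0.35  0.   ]
(310, 235) [162 156 154] [  8  13 162] [0.561 0.02  0.   ]
(294, 200) [102 101 102] [150   3 102] [0.652 0.063 0.   ]
(470, 207) [192 185 177] [ 16  20 192] [ 0.639 -0.398  0.   ]
(187, 275) [209 176 128] [ 18  99 209] [0.453 0.336 0.   ]
(270, 303) [172 116  67] [ 14 156 172] [0.384 0.121 0.   ]
```

View pics/crop1.png

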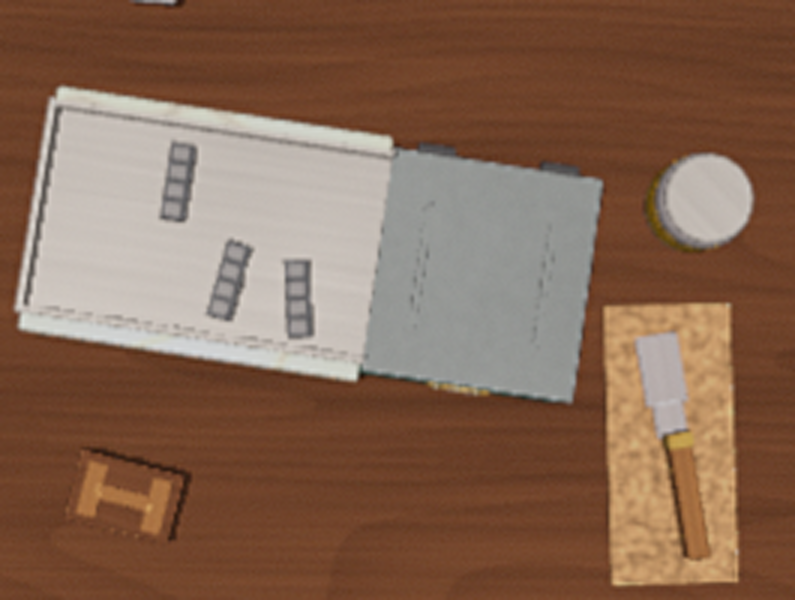

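```bash
cat >> h.py <<'E'
def comps(m,amin=60):
    m=cv2.morphologyEx(m.astype(np.uint8),cv2.MORPH_OPEN,np.ones((3,3)))
    cs,_=cv2.findContours(m,cv2.RETR_EXTERNAL,cv2.CHAIN_APPROX_NONE)
    return sorted([c for c in cs if cv2.contourArea(c)>amin],key=cv2.contourArea,reverse=True)
def rect(f,c,z):
    P=onz(f,c[:,0].astype(float),z)[:,:2]; r=cv2.minAreaRect((P*1000).astype(np.float32))
    b=cv2.boxPoints(r); e=b[1]-b[0]; g=b[2]-b[1]
    L=e if np.hypot(*e)>np.hypot(*g) else g
    return np.round(r[0],1),np.round(sorted(r[1]),1),round(float(np.degrees(np.arctan2(L[1],L[0]))),1)
def win(m,x0,x1,y0,y1):
    o=np.zeros(m.shape,bool);o[y0:y1,x0:x1]=m[y0:y1,x0:x1];return o
E
python3 - <<'E'
from h import *
f=grab('top'); im=f['frame']; h=cv2.cvtColor(im,cv2.COLOR_RGB2HSV); H,S,V=[h[...,i].astype(int) for i in range(3)]
def show(n,m,z,k=1):
    for c in comps(m)[:k]: print(n,*rect(f,c,z),cv2.contourArea(c))
R,G,B=[im[...,i].astype(int) for i in range(3)]
show('lid',win((R-B<8)&(S<40)&(V>120)&(V<175),350,440,180,280),.102)
show('slugs',win((V<140)&(S<40),250,355,185,258),.114,6)
show('galley',win((S<45)&(V>150),235,372,160,275),.118)
cork=win((H>8)&(H<25)&(V>110),430,490,235,340); 
show('cork',win((V>140),430,485,236,340),.006)
show('blade',win((S<45)&(V>140),440,475,245,300),.009)
show('handle',win((S>140)&(V>110)&(H>9),450,475,280,330),.03)
show('rmat',win((V<60)&(S<60),150,215,215,325),.006)
show('scr',win((S>70)&(V>80),163,200,240,290),.03)
show('rib',win((S>130)&(V>80),165,198,240,290),.068,3)
E
```

```text
lid [ 564.6 -185.5] [168.9 180. ] -8.0 5097.5
galley [591.1  16.9] [195.  311.9] 81.9 9604.5
cork [ 429.5 -363.8] [111.5 239.9] 1.6 3857.0
blade [ 480.6 -356.4] [35.6 84.3] 9.2 366.5
handle [ 386.5 -370.8] [ 21.4 105. ] 8.2 263.5
rmat [467.9 347.8] [107.  236.5] -2.0 3678.0
scr [480.1 345.7] [36.6 82.8] 20.1 401.5
rib [480.1 342.9] [19.7 55.5] 21.4 151.5
```

>>> apply_moves(
  commands=[0,0,0,0.1,0,0,0,0.1,16,-17,7,0,16,-17,7,0,16,-17,7,0,16,-17,7,0,16,-17,7,0,16,-17,7,0],
  grip=0,
)

```text
time_s: 1.2
eef_pos: [0.3114, -0.5178, 0.1372]
orientation: [[0.989, 0.149, 0.0], [0.149, -0.989, 0.0], [0.0, -0.0, -1.0]]
wrist_force: [0.2, -0.2, -0.3]
opening: 0.094
grip_force: 0.0
```

>>> apply_moves(
  commands=[16,-17,7,0,16,-17,7,0,16,-17,7,0,16,-17,7,0,16,-17,7,0,16,-17,7,0,16,-17,7,0,16,-17,7,0],
)

```text
time_s: 2.2
eef_pos: [0.4176, -0.3643, 0.0813]
orientation: [[0.989, 0.149, 0.0], [0.149, -0.989, 0.0], [0.0, 0.0, -1.0]]
wrist_force: [0.1, -0.6, -0.1]
opening: 0.094
grip_force: 0.0
```

```bash
cat >> h.py <<'E'
def plan(x,y,z,yaw):
    s=telemetry.state(); p=s['eef_pos']*1000; O=s['orientation']; a0=np.degrees(np.arctan2(O[1,0],O[0,0]))
    a=np.radians(yaw); D=np.array([x,y,z])-p
    print('t %.1f pos'%s['time_s'],p.round(1),'yaw %.1f'%a0,'F',s['wrist_force'].round(1),'open %.1f grip %.1f'%(s['opening']*1000,s['grip_force']))
    print(' turn %.3f  dx %.1f dy %.1f dz %.1f'%(-np.radians((yaw-a0+180)%360-180),np.cos(a)*D[0]+np.sin(a)*D[1],np.sin(a)*D[0]-np.cos(a)*D[1],-D[2]))
E
python3 - <<'E'
from h import *
plan(418.6,-366,19,8.5)
E
```

```text
t 2.2 pos [ 417.6 -364.3   81.3] yaw 8.6 F [ 0.1 -0.6 -0.1] open 94.0 grip 0.0
 turn 0.001  dx 0.8 dy 1.9 dz 62.3
```

>>> apply_moves(
  commands=[0.8,1.9,10,0,0,0,10,0,0,0,10,0,0,0,10,0,0,0,10,0,0,0,8,0,0,0,4,0,0,0,0,0],
)

```text
time_s: 3.2
eef_pos: [0.4179, -0.3675, 0.0194]
orientation: [[0.989, 0.148, -0.0], [0.148, -0.989, 0.0], [-0.0, -0.0, -1.0]]
wrist_force: [-0.0, -0.4, 0.9]
opening: 0.0941
grip_force: 0.0
```

>>> apply_moves(
  commands=[0,0,0,0,0,0,0,0,0,0,0,0,0,0,0,0,0,0,0,0,0,0,0,0,0,0,0,0,0,0,0,0],
  grip=1,
  force=55,
)

```text
time_s: 4.2
eef_pos: [0.418, -0.3675, 0.0196]
orientation: [[0.989, 0.148, -0.0], [0.148, -0.989, 0.0], [-0.0, -0.0, -1.0]]
wrist_force: [0.4, -0.3, -1.0]
opening: 0.0172
grip_force: 0.0
```

>>> apply_moves(
  commands=[0,0,-5,0,0,0,-15,0,0,0,-15,0,0,0,-15,0,0,0,-15,0,0,0,-10,0,0,0,-3,0,0,0,0,0],
)

```text
time_s: 5.2
eef_pos: [0.4179, -0.3675, 0.0975]
orientation: [[0.989, 0.148, -0.0], [0.148, -0.989, 0.0], [-0.0, -0.0, -1.0]]
wrist_force: [0.8, -0.1, 0.2]
opening: 0.0003
grip_force: 0.0
```

```bash
python3 - <<'E'
from h import *
# tip goal etc
plan(418.6,-366,97,8.5)
f=grab('top'); im=f['frame']; c=cv2.cvtColor(im,cv2.COLOR_RGB2BGR)
g=grab('scene'); d=cv2.cvtColor(g['frame'],cv2.COLOR_RGB2BGR)
a=cv2.resize(c[170:340,230:500],None,fx=2.2,fy=2.2); b=cv2.resize(d[100:300,110:430],None,fx=1.7,fy=1.7)
w=max(a.shape[1],b.shape[1]); o=np.zeros((a.shape[0]+b.shape[0],w,3),np.uint8); o[:a.shape[0],:a.shape[1]]=a;o[a.shape[0]:,:b.shape[1]]=b
print(o.shape); cv2.imwrite('pics/grip1.png',cv2.resize(o,None,fx=.82,fy=.82))
h=cv2.cvtColor(im,cv2.COLOR_RGB2HSV); H,S,V=[h[...,i].astype(int) for i in range(3)]
for c in comps(win((S<45)&(V>140),435,480,230,300))[:2]: print('blade',rect(f,c,.09))
E
```

```text
t 5.2 pos [ 417.9 -367.5   97.5] yaw 8.5 F [ 0.8 -0.1  0.2] open 0.3 grip 0.0
 turn 0.000  dx 0.9 dy -1.4 dz 0.5
(714, 594, 3)
blade (array([ 489.2, -332. ]), array([33.4, 59.3]), 9.7)
```

View pics/grip1.png

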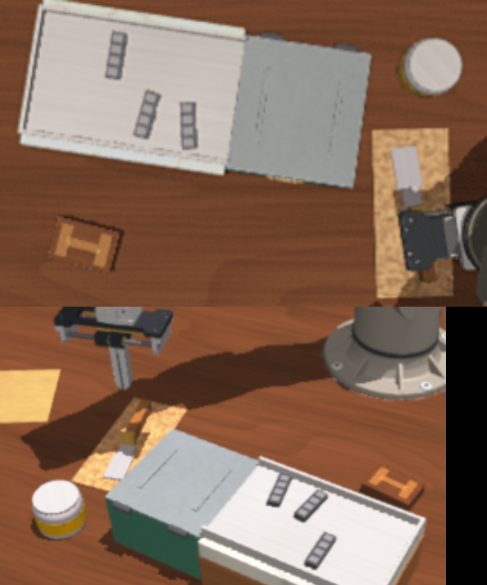

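The gripper shut on nothing. The top view shows the blade still on the mat near (451,260); I'll re-measure the knife after moving up and aside.

>>> apply_moves(
  commands=[-25,25,-10,0,-25,25,-10,0,-25,25,-10,0,-25,25,-10,0,0,25,0,0,0,25,0,0,0,0,0,0,0,0,0,0],
  grip=0,
)

```text
time_s: 6.3
eef_pos: [0.3412, -0.5299, 0.137]
orientation: [[0.989, 0.148, -0.001], [0.148, -0.989, 0.001], [-0.0, -0.001, -1.0]]
wrist_force: [0.5, 1.0, 0.2]
opening: 0.0772
grip_force: 0.0
```

```bash
cat >> h.py <<'E'
def knife(f,show=True):
    h=cv2.cvtColor(f['frame'],cv2.COLOR_RGB2HSV); H,S,V=[h[...,i].astype(int) for i in range(3)]
    for n,m,z in(('blade',win((S<45)&(V>140),435,482,240,325),.009),('handle',win((S>140)&(V>110)&(H>9),440,485,255,340),.03)):
        for c in comps(m)[:2]: print(n,*rect(f,c,z),cv2.contourArea(c))
E
python3 - <<'E'
from h import *
f=grab('top'); knife(f)
g=grab('scene')
c=cv2.cvtColor(f['frame'],cv2.COLOR_RGB2BGR)[235:345,425:500]; d=cv2.cvtColor(g['frame'],cv2.COLOR_RGB2BGR)[155:245,155:255]
cv2.imwrite('pics/kn.png',np.hstack([cv2.resize(c,(375,550)),cv2.resize(d,(420,550*420*90//(100*550)))if 0 else cv2.resize(d,(420,550))]))
plan(418,-366,19,8.5)
E
```

```text
blade [ 480.6 -356.4] [35.6 84.3] 9.2 366.5
handle [ 386.5 -370.6] [ 21.4 105. ] 8.4 265.0
t 6.4 pos [ 341.4 -529.8  137.4] yaw 8.6 F [0.6 0.4 0.9] open 85.2 grip 0.0
 turn 0.001  dx 100.0 dy -150.7 dz 118.4
```

View pics/kn.png

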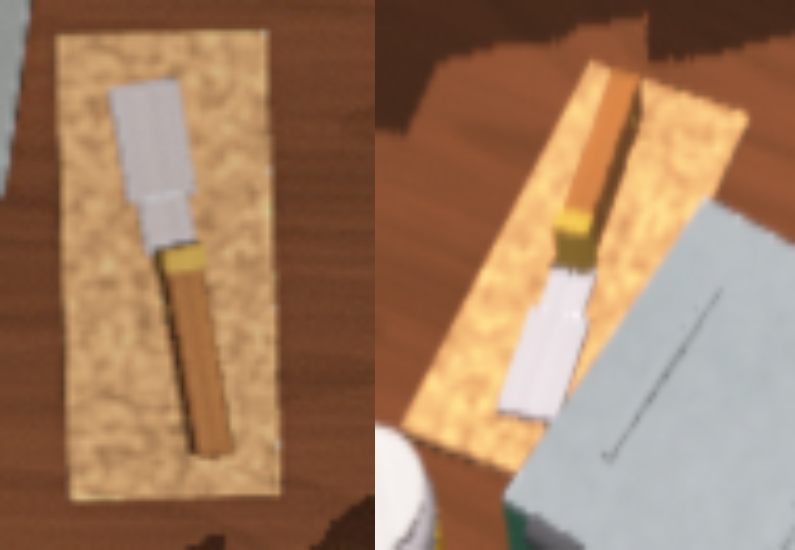

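```bash
python3 - <<'E'
from h import *
g=grab('scene')
for z in (0,60,86.5,97.5,110,130,150): print(z,proj(g,[.4179,-.3675,z/1000]).round(1))
p=telemetry.state()['eef_pos']; print(p, proj(g,p-[0,0,.011]), proj(grab('top'),p-[0,0,.011]))
E
```

```text
0 [[205.9 196.1]]
60 [[202.7 177.7]]
86.5 [[201.3 169.2]]
97.5 [[200.7 165.6]]
110 [[200.  161.5]]
130 [[198.8 154.7]]
150 [[197.6 147.9]]
[ 0.34144653 -0.52992365  0.13755568] [[156.66228504 124.58821465]] [[543.80743454 327.43074762]]
```

```bash
python3 - <<'E'
from h import *
s=telemetry.state();p=s['eef_pos'];O=s['orientation'];print(s['opening'])
out=[]
for n,(x0,y0) in(('scene',(90,20)),('top',(440,240))):
    f=grab(n); c=cv2.cvtColor(f['frame'],cv2.COLOR_RGB2BGR); k=4 if n=='scene' else 4
    o=cv2.resize(c[y0:y0+140,x0:x0+100],None,fx=k,fy=k)if n=='scene' else cv2.resize(c[y0:y0+140,x0+0:x0+100+0],None,fx=k,fy=k)
    for sg in(-1,1):
        for dz,col in((.011,(0,0,255)),(0,(0,255,0)),(-.02,(255,0,0))):
            q=(proj(f,p+O[:,1]*sg*s['opening']/2+O[:,2]*dz)[0]-[x0,y0])*k+k/2
            cv2.circle(o,tuple(int(v) for v in q),4,col,-1)
    out.append(o)
cv2.imwrite('pics/tips.png',np.hstack(out))
E
```

```text
0.09236841094641345
```

View pics/tips.png

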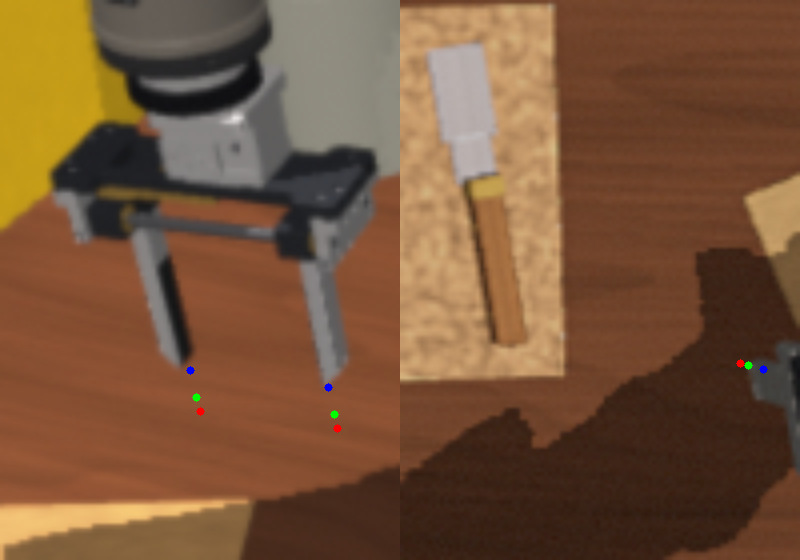

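```bash
python3 - <<'E'
from h import *
s=telemetry.state();p=s['eef_pos'];O=s['orientation']
out=[]
for n,(x0,y0) in(('scene',(115,75)),('top',(600,300))):
    f=grab(n); c=cv2.cvtColor(f['frame'],cv2.COLOR_RGB2BGR)
    o=cv2.resize(c[y0:y0+55,x0:x0+(65 if n=='scene' else 40)],None,fx=7.5,fy=7.5,interpolation=cv2.INTER_NEAREST)
    # grid: tip bottom corners for hypothesised tip height offsets (behind TCP)
    for dz,col in((-.02,(255,0,0)),(-.025,(0,255,0)),(-.03,(0,0,255))):
        for yy in(.047,.0595):
            for sg in(-1,1):
                for xx in(-.008,.008):
                    q=(proj(f,p+O@np.array([xx,sg*yy,dz]))[0]-[x0,y0]+.5)*7.5
                    cv2.circle(o,tuple(int(v) for v in q),2,col,-1)
    out.append(o)
cv2.imwrite('pics/tips2.png',np.hstack(out))
E
```

```text
(no output)
```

View pics/tips2.png

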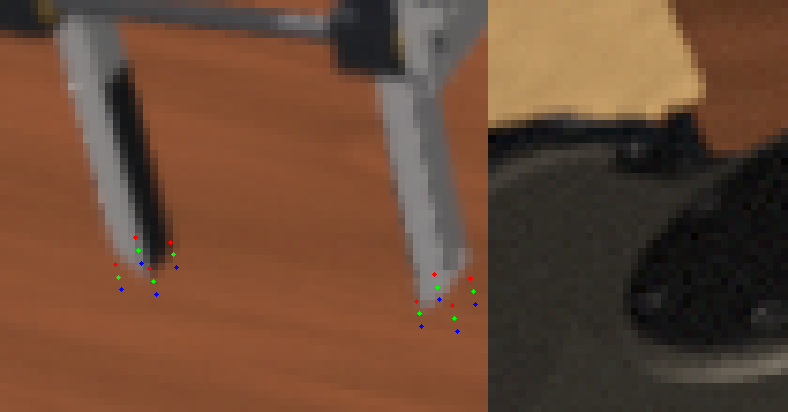

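```bash
python3 - <<'E'
from h import *
s=telemetry.state();p=s['eef_pos'];O=s['orientation']
n,(x0,y0)=('top',(510,300))
f=grab(n); c=cv2.cvtColor(f['frame'],cv2.COLOR_RGB2BGR)
o=cv2.resize(c[y0:y0+60,x0:x0+80],None,fx=8,fy=8,interpolation=cv2.INTER_NEAREST)
for dz,col in((.011,(255,255,0)),(-.02,(255,0,0)),(-.025,(0,255,0)),(-.03,(0,0,255))):
        for yy in(.047,.0595):
            for sg in(-1,1):
                for xx in(-.008,.008):
                    q=(proj(f,p+O@np.array([xx,sg*yy,dz]))[0]-[x0,y0]+.5)*8
                    cv2.circle(o,tuple(int(v) for v in q),2,col,-1)
cv2.imwrite('pics/tips3.png',o)
E
```

```text
(no output)
```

View pics/tips3.png

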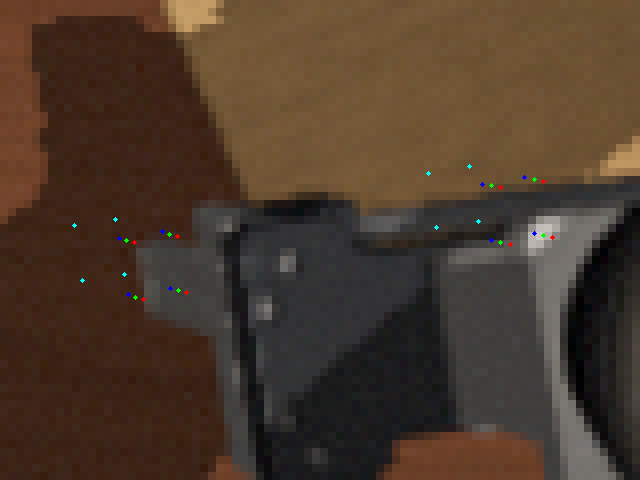

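The overlays show the real fingertips about 30 mm above the reported TCP, near scene (173,115) and top (528,335), not 11 mm below it. So the jaws closed above the knife. I'll go lower and feel for the mat.

>>> apply_moves(
  commands=[12.5,-19,16,0,12.5,-19,16,0,12.5,-19,16,0,12.5,-19,16,0,12.5,-19,16,0,12.5,-19,16,0,12.5,-19,16,0,12.5,-18,16,0],
)

```text
time_s: 7.75
eef_pos: [0.4182, -0.3659, 0.0092]
orientation: [[0.989, 0.148, 0.0], [0.148, -0.989, -0.0], [0.0, 0.0, -1.0]]
wrist_force: [0.3, -0.8, 0.5]
opening: 0.0943
grip_force: 0.0
```

>>> apply_moves(
  commands=[0,0,4,0,0,0,4,0,0,0,4,0,0,0,4,0,0,0,4,0,0,0,4,0,0,0,2,0,0,0,0,0],
)

```text
time_s: 8.75
eef_pos: [0.4178, -0.3664, -0.0166]
orientation: [[0.989, 0.148, -0.0], [0.148, -0.989, 0.0], [-0.0, -0.0, -1.0]]
wrist_force: [0.1, -1.3, -0.4]
opening: 0.0944
grip_force: 0.0
```

>>> apply_moves(
  commands=[0,0,1,0,0,0,1,0,0,0,1,0,0,0,1,0,0,0,0,0,0,0,0,0,0,0,0,0,0,0,0,0],
)

```text
time_s: 9.75
eef_pos: [0.4179, -0.3666, -0.0197]
orientation: [[0.989, 0.148, 0.0], [0.148, -0.989, -0.0], [0.0, 0.0, -1.0]]
wrist_force: [-4.6, 3.4, 17.1]
opening: 0.094
grip_force: 8.4
```

```bash
python3 - <<'E'
from h import *
plan(418.6,-366,-20,8.5)
g=grab('scene');c=cv2.cvtColor(g['frame'],cv2.COLOR_RGB2BGR)
cv2.imwrite('pics/low.png',cv2.resize(c[120:245,140:270],None,fx=4.5,fy=4.5,interpolation=cv2.INTER_CUBIC))
E
```

```text
t 9.8 pos [ 417.9 -366.6  -19.7] yaw 8.5 F [-4.6  3.4 17.1] open 94.0 grip 8.4
 turn 0.000  dx 0.7 dy -0.5 dz 0.3
```

View pics/low.png

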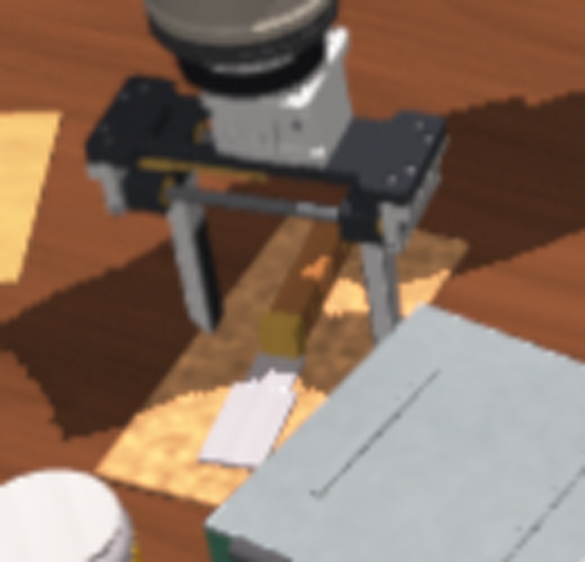

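Both fingers straddle the handle around crop (205,325) and (385,335), and they touch the mat at 17 N. So the tips are about 25 mm above the reported TCP. I'll raise 3 mm and close.

>>> apply_moves(
  commands=[0,0,-3,0,0,0,0,0,0,0,0,0,0,0,0,0,0,0,0,0,0,0,0,0,0,0,0,0,0,0,0,0],
)

```text
time_s: 10.8
eef_pos: [0.4178, -0.3666, -0.0174]
orientation: [[0.989, 0.148, 0.0], [0.148, -0.989, 0.0], [0.0, -0.0, -1.0]]
wrist_force: [0.6, 0.5, 1.6]
opening: 0.0939
grip_force: 0.0
```

>>> apply_moves(
  commands=[0,0,0,0,0,0,0,0,0,0,0,0,0,0,0,0,0,0,0,0,0,0,0,0,0,0,0,0,0,0,0,0],
  grip=1,
  force=55,
)

```text
time_s: 11.8
eef_pos: [0.4179, -0.3666, -0.0174]
orientation: [[0.989, 0.148, 0.0], [0.148, -0.989, -0.0], [0.0, 0.0, -1.0]]
wrist_force: [-0.2, 0.1, 0.0]
opening: 0.0195
grip_force: 54.9
```

>>> apply_moves(
  commands=[0,0,0,0,0,0,0,0,0,0,0,0,0,0,0,0,0,0,0,0,0,0,0,0,0,0,0,0,0,0,0,0],
)

```text
time_s: 12.8
eef_pos: [0.4178, -0.3666, -0.0174]
orientation: [[0.989, 0.148, 0.0], [0.148, -0.989, 0.0], [0.0, -0.0, -1.0]]
wrist_force: [0.6, -0.9, 0.4]
opening: 0.0196
grip_force: 54.9
```

>>> apply_moves(
  commands=[0,0,-8,0,0,0,-16,0,0,0,-16,0,0,0,-16,0,0,0,-16,0,0,0,-16,0,0,0,-16,0,0,0,-8,0],
)

```text
time_s: 13.8
eef_pos: [0.4182, -0.3668, 0.0958]
orientation: [[0.989, 0.148, 0.001], [0.148, -0.989, -0.001], [0.001, 0.001, -1.0]]
wrist_force: [-0.8, 0.2, -1.5]
opening: 0.0196
grip_force: 54.9
```

>>> apply_moves(
  commands=[0,0,0,-0.1,0,0,0,-0.1,0,0,0,-0.1,0,0,0,-0.075,4,-34,0,0,4,-34,0,0,4,-34,0,0,4,-35,0,0],
)

```text
time_s: 14.8
eef_pos: [0.3626, -0.2389, 0.0946]
orientation: [[0.866, 0.5, -0.0], [0.5, -0.866, 0.0], [-0.0, -0.0, -1.0]]
wrist_force: [0.6, 0.2, -1.8]
opening: 0.0194
grip_force: 54.9
```

```bash
python3 - <<'E'
from h import *
plan(363.1,-239.5,67.1,30)
f=grab('top'); s=telemetry.state(); p=s['eef_pos']
im=f['frame'];h=cv2.cvtColor(im,cv2.COLOR_RGB2HSV); H,S,V=[h[...,i].astype(int) for i in range(3)]
tip=p+s['orientation']@np.array([.1078,0,0]); tip[2]=p[2]+.0249
print('tip pred',tip, proj(f,tip))
x,y=proj(f,tip)[0].astype(int); x0,y0=x-30,y-30
c=cv2.cvtColor(im,cv2.COLOR_RGB2BGR)[y0:y0+80,x0:x0+100]; o=cv2.resize(c,None,fx=7,fy=7,interpolation=cv2.INTER_CUBIC)
O=s['orientation'][:,1]
for k in(-.018,.018,0):
    q=(proj(f,tip+O*k)[0]-[x0,y0]+.5)*7; cv2.circle(o,tuple(int(v) for v in q),3,(0,0,255),-1)
cv2.imwrite('pics/tipk.png',o)
E
```

```text
t 14.8 pos [ 362.6 -238.9   94.6] yaw 30.0 F [ 0.6  0.2 -1.8] open 19.4 grip 54.9
 turn 0.000  dx 0.2 dy 0.8 dz 27.5
tip pred [ 0.45373206 -0.18129425  0.1190951 ] [[394.70674345 277.69725628]]
```

View pics/tipk.png

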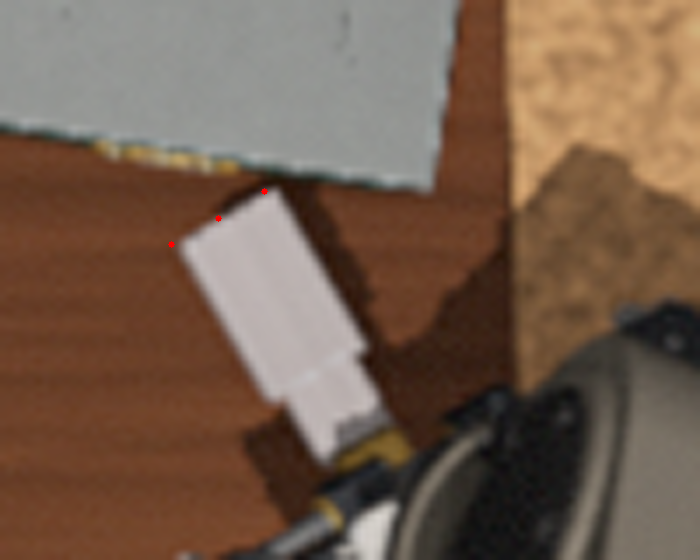

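The red predicted tip sits about 1 px left of the real one. The blade lies just before the front wall, with the notch mark around crop (165,158). I'll shift 4 mm left, lower and insert.

>>> apply_moves(
  commands=[0,-2,0,0,0,-2,0,0,0,0,7,0,0,0,7,0,0,0,7,0,0,0,5,0,0,0,1.5,0,0,0,0,0],
)

```text
time_s: 15.85
eef_pos: [0.3612, -0.2364, 0.067]
orientation: [[0.866, 0.5, -0.0], [0.5, -0.866, 0.0], [0.0, -0.0, -1.0]]
wrist_force: [0.3, -0.1, -0.9]
opening: 0.0193
grip_force: 54.9
```

>>> apply_moves(
  commands=[4,0,0,0,4,0,0,0,4,0,0,0,4,0,0,0,3,0,0,0,3,0,0,0,3,0,0,0,0,0,0,0],
)

```text
time_s: 16.85
eef_pos: [0.383, -0.2238, 0.0671]
orientation: [[0.866, 0.5, 0.0], [0.5, -0.866, 0.0], [0.0, -0.0, -1.0]]
wrist_force: [0.1, 0.1, -1.0]
opening: 0.0197
grip_force: 54.9
```

>>> apply_moves(
  commands=[4,0,0,0,4,0,0,0,4,0,0,0,4,0,0,0,4,0,0,0,4,0,0,0,3,0,0,0,0,0,0,0],
)

```text
time_s: 17.85
eef_pos: [0.4064, -0.2103, 0.0671]
orientation: [[0.866, 0.5, 0.0], [0.5, -0.866, 0.0], [0.0, -0.0, -1.0]]
wrist_force: [0.1, 0.2, -1.7]
opening: 0.0198
grip_force: 54.9
```

>>> apply_moves(
  commands=[0,0,-2,0,0,0,-2,0,0,0,-2,0,0,0,-2,0,0,0,-3,0,0,0,-3,0,0,0,-3,0,0,0,-3,0],
  force=60,
)

```text
time_s: 18.85
eef_pos: [0.4062, -0.2104, 0.0873]
orientation: [[0.866, 0.5, -0.0], [0.5, -0.866, 0.0], [-0.0, -0.0, -1.0]]
wrist_force: [2.2, -1.0, -4.5]
opening: 0.0193
grip_force: 59.9
```

>>> apply_moves(
  commands=[0,0,-2,0,0,0,-2,0,0,0,-2,0,0,0,-2,0,0,0,-2,0,0,0,-2,0,0,0,-2,0,0,0,-2,0],
)

```text
time_s: 19.85
eef_pos: [0.4062, -0.2104, 0.1032]
orientation: [[0.866, 0.5, -0.0], [0.5, -0.866, 0.0], [-0.0, -0.0, -1.0]]
wrist_force: [0.9, 0.1, -4.4]
opening: 0.0193
grip_force: 59.9
```

```bash
python3 - <<'E'
from h import *
plan(400,-215,100,30)
g=grab('scene');f=grab('top');c=cv2.cvtColor(g['frame'],cv2.COLOR_RGB2BGR);d=cv2.cvtColor(f['frame'],cv2.COLOR_RGB2BGR)
cv2.imwrite('pics/lift1.png',np.hstack([cv2.resize(c[130:310,160:320],None,fx=2.4,fy=2.4),cv2.resize(d[160:340,335:495],None,fx=2.4,fy=2.4)]))
E
```

```text
t 19.9 pos [ 406.2 -210.4  103.2] yaw 30.0 F [ 0.9  0.1 -4.4] open 19.3 grip 59.9
 turn 0.000  dx -7.6 dy 0.9 dz 3.2
```

View pics/lift1.png

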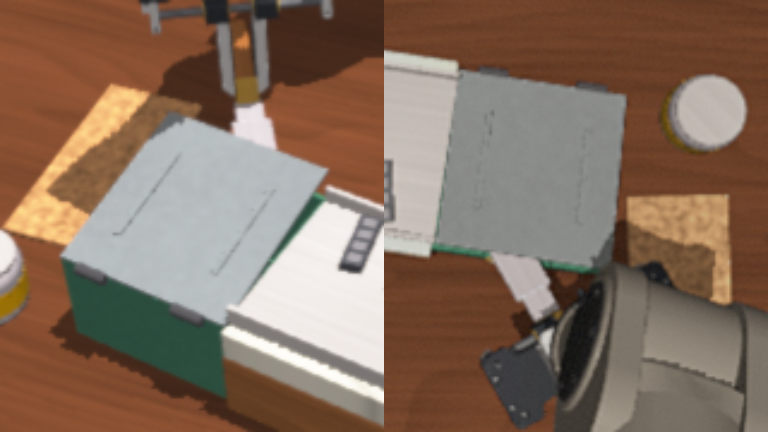

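>>> apply_moves(
  commands=[2.5,2,-12.5,0,3.3,2.6,-12,0,3.7,2.9,-10.5,0,4.9,3.8,-11.4,0,5.8,4.5,-10.7,0,6.5,5.1,-10,0,6.2,4.9,-8.2,0,7.7,6,-8.5,0],
)

```text
time_s: 20.95
eef_pos: [0.4578, -0.2177, 0.1873]
orientation: [[0.866, 0.5, -0.0], [0.5, -0.866, 0.0], [-0.0, -0.0, -1.0]]
wrist_force: [-3.4, 1.1, -3.1]
opening: 0.0195
grip_force: 59.9
```

```bash
python3 - <<'E'
from h import *
plan(400,-215,100,30)
g=grab('scene');f=grab('top');c=cv2.cvtColor(g['frame'],cv2.COLOR_RGB2BGR);d=cv2.cvtColor(f['frame'],cv2.COLOR_RGB2BGR)
cv2.imwrite('pics/lift2.png',np.hstack([cv2.resize(c[100:300,140:320],None,fx=2,fy=2),cv2.resize(d[160:360,335:515],None,fx=2,fy=2)]))
E
```

```text
t 20.9 pos [ 457.8 -217.7  187.3] yaw 30.0 F [-3.4  1.1 -3.1] open 19.5 grip 59.9
 turn 0.000  dx -48.7 dy -31.2 dz 87.3
```

View pics/lift2.png

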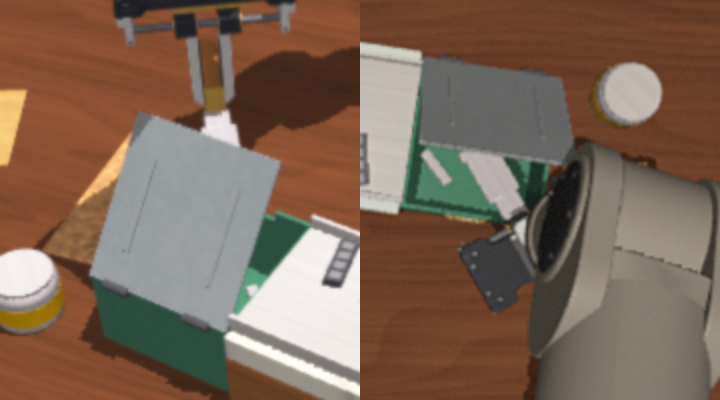

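>>> apply_moves(
  commands=[9.3,7.3,-8.4,0,9.8,7.6,-7.2,0,10.4,8.1,-5.9,0,10.8,8.4,-4.6,0,11,8.6,-3,0,11.3,8.8,-1.7,0,11.3,8.9,0,0,9,7,0,0],
)

```text
time_s: 22.05
eef_pos: [0.5624, -0.2323, 0.2174]
orientation: [[0.866, 0.5, -0.0], [0.5, -0.866, 0.0], [0.0, -0.0, -1.0]]
wrist_force: [-1.7, 0.5, -1.4]
opening: 0.0194
grip_force: 59.9
```

>>> apply_moves(
  commands=[2,1.5,0,0,2,1.5,0,0,0,0,0,0,0,0,0,0,0,0,0,0,0,0,0,0,0,0,0,0,0,0,0,0],
)

```text
time_s: 23.05
eef_pos: [0.5663, -0.2329, 0.2177]
orientation: [[0.866, 0.5, -0.0], [0.5, -0.866, 0.0], [0.0, -0.0, -1.0]]
wrist_force: [-1.5, 0.3, -1.4]
opening: 0.0193
grip_force: 59.9
```

```bash
cat >> h.py <<'E'
B=np.array([.5646,-.1855,0]); BA=np.radians(-8.); UX=np.array([np.cos(BA),np.sin(BA),0]);UY=np.array([-np.sin(BA),np.cos(BA),0]);UZ=np.array([0,0,1.])
def box(x,y,z): return B+UX*x/1000+UY*y/1000+UZ*z/1000
def lid_ang(f):
    # score predicted lid top face pixels greyness: project lid free-edge corners for angles
    for th in (1.3,1.4,1.5,1.6,1.7,1.75):
        print(th,[proj(f,box(90-180*np.cos(th),y,98+180*np.sin(th)))[0].round(0).tolist() for y in(-85,85)])
E
python3 - <<'E'
from h import *
plan(400,-215,100,30)
g=grab('scene'); lid_ang(g)
im=g['frame'];h=cv2.cvtColor(im,cv2.COLOR_RGB2HSV); H,S,V=[h[...,i].astype(int) for i in range(3)]
for c in comps(win((S<40)&(V>90)&(V<190),170,330,60,300),300)[:3]: print(cv2.approxPolyDP(c,6,True)[:,0].tolist(),cv2.contourArea(c))
E
```

```text
t 23.1 pos [ 566.3 -232.9  217.7] yaw 30.0 F [-1.5  0.3 -1.4] open 19.3 grip 59.9
 turn 0.000  dx -135.1 dy -98.6 dz 117.7
1.3 [[187.0, 159.0], [261.0, 186.0]]
1.4 [[181.0, 162.0], [256.0, 190.0]]
1.5 [[175.0, 166.0], [250.0, 195.0]]
1.6 [[169.0, 172.0], [245.0, 201.0]]
1.7 [[163.0, 178.0], [239.0, 207.0]]
1.75 [[160.0, 181.0], [237.0, 211.0]]
[[174, 67], [208, 74], [226, 60], [176, 60]] 617.0
[[226, 92], [195, 94], [197, 112], [228, 110]] 585.0
[[252, 270], [253, 278], [317, 299]] 434.5
```

```bash
python3 - <<'E'
from h import *
g=grab('scene'); im=g['frame'];h=cv2.cvtColor(im,cv2.COLOR_RGB2HSV)
for th in(1.5,1.6,1.7,1.75):
    print(th,[im[tuple(proj(g,box(90-r*np.cos(th),0,98+r*np.sin(th)))[0].round().astype(int)[::-1])].tolist() for r in(50,100,150,170,178,190,200)])
m=win((h[...,1]<70)&(h[...,2]>40),150,290,150,300)
for c in comps(m,300)[:3]: print(cv2.approxPolyDP(c,4,True)[:,0].tolist(),cv2.contourArea(c))
E
```

```text
1.5 [[86, 88, 90], [84, 87, 88], [213, 208, 211], [235, 227, 230], [237, 228, 231], [218, 206, 210], [142, 108, 50]]
1.6 [[86, 89, 91], [86, 89, 91], [85, 88, 90], [164, 137, 120], [147, 108, 75], [144, 102, 68], [132, 95, 63]]
1.7 [[87, 89, 92], [84, 88, 89], [85, 88, 90], [84, 88, 89], [86, 89, 91], [179, 177, 175], [210, 148, 96]]
1.75 [[87, 89, 91], [85, 88, 90], [84, 87, 89], [85, 88, 90], [85, 88, 90], [86, 89, 91], [130, 133, 135]]
[[166, 176], [185, 239], [250, 266], [252, 278], [289, 292], [289, 222], [269, 244], [263, 243], [265, 249], [253, 265], [242, 206], [228, 198], [222, 173], [210, 174], [206, 191]] 6203.0
[[159, 225], [150, 225], [150, 255], [168, 244], [168, 234]] 445.0
```

>>> apply_moves(
  commands=[-20,-4,0,0,-25,6.5,14,0,-25,6.5,14,0,-25,6.5,14,0,-25,6.5,14,0,-25,6.5,14,0,-25,6.5,14,0,-24.5,6,14,0],
)

```text
time_s: 24.15
eef_pos: [0.4168, -0.3666, 0.1196]
orientation: [[0.866, 0.499, 0.0], [0.499, -0.866, -0.0], [0.0, 0.001, -1.0]]
wrist_force: [0.4, 0.2, -1.6]
opening: 0.0198
grip_force: 59.9
```

>>> apply_moves(
  commands=[0,0,5,0.1,0,0,10,0.1,0,0,10,0.1,0,0,10,0.075,0,0,10,0,0,0,10,0,0,0,0,0,0,0,0,0],
)

```text
time_s: 25.15
eef_pos: [0.4185, -0.3657, 0.0649]
orientation: [[0.989, 0.149, 0.0], [0.149, -0.989, -0.0], [0.0, 0.0, -1.0]]
wrist_force: [-0.0, 0.6, -0.9]
opening: 0.0192
grip_force: 59.9
```

```bash
python3 - <<'E'
from h import *
plan(418,-366.6,-16.5,8.5)
E
```

```text
t 25.1 pos [ 418.5 -365.7   64.9] yaw 8.5 F [-0.   0.6 -0.9] open 19.2 grip 59.9
 turn 0.001  dx -0.6 dy 0.8 dz 81.4
```

>>> apply_moves(
  commands=[0,0,14,0,0,0,14,0,0,0,14,0,0,0,14,0,0,0,10,0,0,0,6,0,0,0,4,0,0,0,2,0],
)

```text
time_s: 26.15
eef_pos: [0.4186, -0.3657, -0.0133]
orientation: [[0.989, 0.148, 0.0], [0.148, -0.989, -0.0], [0.0, 0.0, -1.0]]
wrist_force: [0.2, 0.1, -1.0]
opening: 0.0195
grip_force: 59.9
```

>>> apply_moves(
  commands=[0,0,1,0,0,0,1,0,0,0,0.5,0,0,0,0.5,0,0,0,0,0,0,0,0,0,0,0,0,0,0,0,0,0],
)

```text
time_s: 27.15
eef_pos: [0.4185, -0.3656, -0.0163]
orientation: [[0.989, 0.148, 0.0], [0.148, -0.989, 0.0], [0.0, -0.0, -1.0]]
wrist_force: [-0.3, 0.5, -0.8]
opening: 0.0194
grip_force: 59.9
```

>>> apply_moves(
  commands=[0,0,0.8,0,0,0,0,0,0,0,0,0,0,0,0,0,0,0,0,0,0,0,0,0,0,0,0,0,0,0,0,0],
  grip=0,
)

```text
time_s: 28.15
eef_pos: [0.4185, -0.3656, -0.0171]
orientation: [[0.989, 0.148, -0.0], [0.148, -0.989, 0.0], [0.0, -0.0, -1.0]]
wrist_force: [-0.5, -1.1, -0.7]
opening: 0.0935
grip_force: 0.0
```

>>> apply_moves(
  commands=[0,0,-10,0,0,0,-20,0,0,0,-20,0,0,0,-25,0,0,0,-30,0,0,0,-30,0,0,0,-30,0,0,0,-30,0],
)

```text
time_s: 29.15
eef_pos: [0.4183, -0.3656, 0.1797]
orientation: [[0.989, 0.148, 0.001], [0.148, -0.989, -0.0], [0.0, 0.0, -1.0]]
wrist_force: [0.3, 0.1, 0.3]
opening: 0.0938
grip_force: 0.0
```

>>> apply_moves(
  commands=[-20,0,-20,-0.1,-20,0,-20,-0.1,0,-30,0,0,0,-30,0,0,0,-30,0,0,0,-30,0,0,0,0,0,0,0,0,0,0],
)

```text
time_s: 30.15
eef_pos: [0.3385, -0.2613, 0.2185]
orientation: [[0.94, 0.342, 0.001], [0.342, -0.94, -0.001], [0.001, 0.001, -1.0]]
wrist_force: [-0.6, 0.3, 0.3]
opening: 0.0939
grip_force: 0.0
```

```bash
cat >> h.py <<'E'
def scr(f,x0=150,x1=215,y0=215,y1=325):
    h=cv2.cvtColor(f['frame'],cv2.COLOR_RGB2HSV); H,S,V=[h[...,i].astype(int) for i in range(3)]
    for n,m,z in(('scr',win((S>70)&(V>80),163,200,240,290),.03),('rib',win((S>130)&(V>80),165,198,240,290),.068)):
        for c in comps(m)[:1]: print(n,*rect(f,c,z),cv2.contourArea(c))
def tobox(P): 
    d=np.atleast_2d(P)-B; return np.c_[d@UX,d@UY,d[:,2]]*1000
def slugs(f,z=.114):
    h=cv2.cvtColor(f['frame'],cv2.COLOR_RGB2HSV); S,V=h[...,1].astype(int),h[...,2].astype(int)
    m=(V<150)&(S<40)
    pg=proj(f,[box(x,y,104) for x,y in((-78,88),(78,88),(78,350),(-78,350))]).astype(np.int32)
    k=np.zeros(m.shape,np.uint8);cv2.fillPoly(k,[pg],1); m=(m&(k>0)).astype(np.uint8)
    m=cv2.morphologyEx(m,cv2.MORPH_CLOSE,np.ones((3,3)))
    cs,_=cv2.findContours(m,cv2.RETR_EXTERNAL,cv2.CHAIN_APPROX_NONE)
    for c in cs:
        if cv2.contourArea(c)<40: continue
        b=tobox(onz(f,c[:,0].astype(float),z))[:,:2].astype(np.float32); r=cv2.minAreaRect(b); q=cv2.boxPoints(r)
        print('slug box',np.round(r[0],0),np.round(sorted(r[1]),0),'bx',q.min(0).round(),q.max(0).round())
E
python3 - <<'E'
from h import *
f=grab('top'); knife(f); scr(f); slugs(f)
plan(480,344,100,-8)
E
```

```text
blade [ 481.6 -352.8] [35.6 83.3] 9.2 354.5
scr [480.3 345.4] [36.8 82.9] 20.7 406.0
rib [480.4 343. ] [19.8 56.1] 21.4 152.0
slug box [-43. 141.] [21. 59.] bx [-73. 126.] [-12. 156.]
slug box [-36. 198.] [21. 61.] bx [-68. 184.] [ -5. 212.]
slug box [ 35. 249.] [22. 62.] bx [  4. 238.] [ 66. 261.]
t 30.2 pos [ 338.5 -261.4  218.3] yaw 20.0 F [-0.5 -1.2  0. ] open 93.9 grip 0.0
 turn 0.488  dx 55.8 dy -619.2 dz 118.3
```

>>> apply_moves(
  commands=[32.5,-23,0,0,32.5,-23,0,0,32.5,-23,0,0,32.5,-23,0,0,32.5,-23,0,0,32.5,-23,0,0,32.5,-23,0,0,32.5,-23,0,0],
)

```text
time_s: 31.2
eef_pos: [0.521, 0.0016, 0.2177]
orientation: [[0.94, 0.341, -0.0], [0.341, -0.94, 0.0], [-0.0, -0.0, -1.0]]
wrist_force: [0.0, -0.1, 0.1]
opening: 0.0941
grip_force: 0.0
```

>>> apply_moves(
  commands=[10,-42,0,0,10,-42,0,0,10,-42,5,0,10,-42,10,0,10,-42,10,0,10,-42,10,0,10,-42,10,0,10,-42,10,-0.02],
)

```text
time_s: 32.2
eef_pos: [0.4808, 0.3452, 0.1622]
orientation: [[0.933, 0.36, -0.0], [0.36, -0.933, 0.0], [-0.0, -0.0, -1.0]]
wrist_force: [0.1, -0.7, -0.4]
opening: 0.094
grip_force: 0.0
```

```bash
python3 - <<'E'
from h import *
plan(480.2,343.5,32,21)
f=grab('top'); knife(f); slugs(f)
E
```

```text
t 32.2 pos [480.8 345.2 162.2] yaw 21.1 F [ 0.1 -0.7 -0.4] open 94.0 grip 0.0
 turn 0.001  dx -1.2 dy 1.4 dz 130.2
blade [ 481.6 -352.8] [35.6 83.3] 9.2 363.5
handle [ 386.8 -367.9] [ 19.8 105.1] 9.8 265.5
handle [ 308.3 -401.4] [15.  40.9] -89.7 74.0
slug box [-68. 329.] [24. 45.] bx [-82. 305.] [-54. 352.]
slug box [-43. 142.] [21. 60.] bx [-74. 126.] [-11. 158.]
slug box [-36. 198.] [21. 61.] bx [-68. 184.] [ -5. 212.]
slug box [ 35. 250.] [21. 62.] bx [  4. 239.] [ 66. 260.]
```

>>> apply_moves(
  commands=[-1.2,1.4,20,0,0,0,25,0,0,0,25,0,0,0,25,0,0,0,20,0,0,0,16,0,0,0,10,0,0,0,5,0],
)

```text
time_s: 33.25
eef_pos: [0.4796, 0.3425, 0.0166]
orientation: [[0.933, 0.361, -0.0], [0.361, -0.933, 0.0], [-0.0, -0.0, -1.0]]
wrist_force: [0.6, -0.2, 0.6]
opening: 0.0939
grip_force: 0.0
```

>>> apply_moves(
  commands=[0,0,0,0,0,0,0,0,0,0,0,0,0,0,0,0,0,0,0,0,0,0,0,0,0,0,0,0,0,0,0,0],
  grip=1,
  force=50,
)

```text
time_s: 34.25
eef_pos: [0.4796, 0.3423, 0.0169]
orientation: [[0.933, 0.36, 0.0], [0.36, -0.933, -0.0], [-0.0, 0.0, -1.0]]
wrist_force: [1.3, -0.1, -0.1]
opening: 0.0198
grip_force: 50.0
```

>>> apply_moves(
  commands=[0,0,0,0,0,0,0,0,0,0,0,0,0,0,0,0,0,0,0,0,0,0,0,0,0,0,0,0,0,0,0,0],
)

```text
time_s: 35.25
eef_pos: [0.4795, 0.3424, 0.0169]
orientation: [[0.933, 0.36, -0.0], [0.36, -0.933, 0.0], [-0.0, -0.0, -1.0]]
wrist_force: [-0.1, 0.3, -1.5]
opening: 0.0201
grip_force: 50.0
```

>>> apply_moves(
  commands=[0,0,-8,0,0,0,-16,0,0,0,-18,0,0,0,-18,0,0,0,-18,0,0,0,-18,0,0,0,-18,0,0,0,-12,0],
)

```text
time_s: 36.25
eef_pos: [0.4797, 0.3426, 0.1443]
orientation: [[0.933, 0.36, 0.001], [0.36, -0.933, 0.0], [0.001, -0.0, -1.0]]
wrist_force: [-0.1, 0.8, -2.1]
opening: 0.0196
grip_force: 50.0
```

>>> apply_moves(
  commands=[0,0,0,0.1,0,0,0,0.1,0,0,0,0.1,0,0,0,0.1,0,0,0,0.108,19,20,0,0,19,20,0,0,19,20,0,0],
)

```text
time_s: 37.25
eef_pos: [0.528, 0.2744, 0.1431]
orientation: [[0.99, -0.139, -0.0], [-0.139, -0.99, -0.0], [-0.0, 0.0, -1.0]]
wrist_force: [-0.6, -0.7, -1.7]
opening: 0.0199
grip_force: 50.0
```

>>> apply_moves(
  commands=[19,20,0,0,19,20,0,0,19,20,0,0,19,20,0,0,19,20,0,0,19,20,0,0,19,20,0,0,4,10,0,0],
)

```text
time_s: 38.25
eef_pos: [0.643, 0.106, 0.1427]
orientation: [[0.99, -0.141, -0.0], [-0.141, -0.99, -0.0], [-0.0, 0.0, -1.0]]
wrist_force: [0.5, -0.3, -2.0]
opening: 0.0197
grip_force: 50.0
```

```bash
python3 - <<'E'
from h import *
plan(643,106.5,117,-8)
f=grab('top'); slugs(f)
E
```

```text
t 38.2 pos [643.  106.  142.7] yaw -8.1 F [ 0.5 -0.3 -2. ] open 19.7 grip 50.0
 turn -0.001  dx -0.1 dy -0.5 dz 25.7
slug box [  0. 173.] [157. 168.] bx [-79.  89.] [ 79. 257.]
slug box [ -4. 321.] [ 69. 167.] bx [-92. 270.] [ 85. 372.]
```

>>> apply_moves(
  commands=[-2,0,5,0,0,0,5,0,0,0,5,0,0,0,4,0,0,0,3,0,0,0,2,0,0,0,1,0,0,0,0,0],
)

```text
time_s: 39.3
eef_pos: [0.6405, 0.1078, 0.1179]
orientation: [[0.99, -0.139, 0.0], [-0.139, -0.99, -0.0], [0.0, -0.0, -1.0]]
wrist_force: [0.5, 0.6, -1.9]
opening: 0.0195
grip_force: 50.0
```

```bash
python3 - <<'E'
from h import *
plan(643,106.5,117,-8)
f=grab('top');g=grab('scene')
d=cv2.cvtColor(f['frame'],cv2.COLOR_RGB2BGR)[150:290,225:445];c=cv2.cvtColor(g['frame'],cv2.COLOR_RGB2BGR)[140:360,160:430]
o=np.zeros((600,800,3),np.uint8); o[:280,:440]=cv2.resize(d,(440,280)); o[290:590,:370]=cv2.resize(c,(370,300)); cv2.imwrite('pics/scr1.png',o)
E
```

```text
t 39.3 pos [640.5 107.8 117.9] yaw -8.0 F [ 0.5  0.6 -1.9] open 19.5 grip 50.0
 turn 0.000  dx 2.6 dy 0.9 dz 0.9
```

View pics/scr1.png

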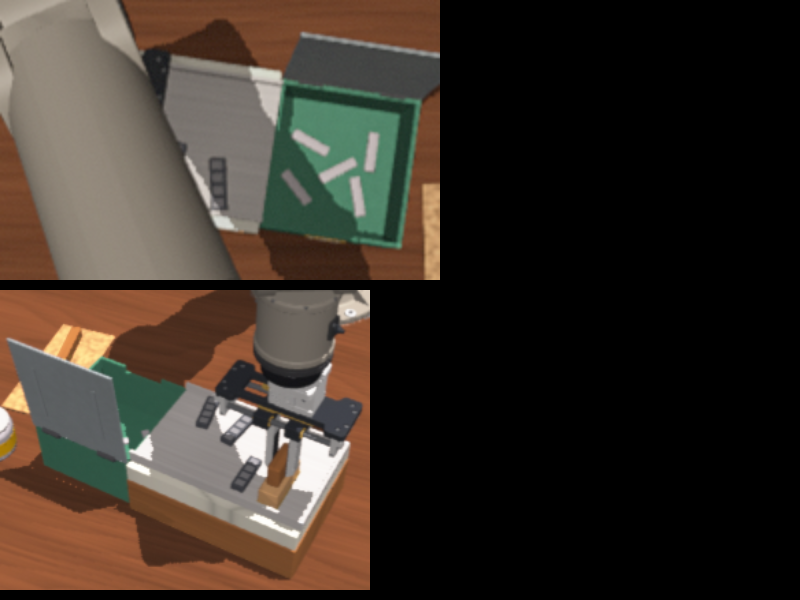

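>>> apply_moves(
  commands=[1,8,0,0,0,14,0,0,0,14,0,0,0,14,0,0,0,14,0,0,0,14,0,0,0,14,0,0,0,14,0,0],
)

```text
time_s: 40.4
eef_pos: [0.6266, 0.0018, 0.1179]
orientation: [[0.99, -0.139, 0.0], [-0.139, -0.99, 0.0], [0.0, -0.0, -1.0]]
wrist_force: [-0.1, 0.4, -2.2]
opening: 0.02
grip_force: 50.0
```

>>> apply_moves(
  commands=[0,14,0,0,0,14,0,0,0,14,0,0,0,14,0,0,0,14,0,0,0,14,0,0,0,14,0,0,0,14,0,0],
)

```text
time_s: 41.4
eef_pos: [0.611, -0.1093, 0.1179]
orientation: [[0.99, -0.139, -0.0], [-0.139, -0.99, -0.0], [-0.0, 0.0, -1.0]]
wrist_force: [-1.1, -0.7, -2.1]
opening: 0.0192
grip_force: 50.0
```

```bash
cat >> h.py <<'E'
def tcpbox():
    s=telemetry.state(); print('tcp box',tobox(s['eef_pos']).round(1),'F',s['wrist_force'].round(1),s['opening'],s['time_s'])
def sscene(f):
    # dark slugs seen by scene cam on the galley floor
    h=cv2.cvtColor(f['frame'],cv2.COLOR_RGB2HSV); S,V=h[...,1].astype(int),h[...,2].astype(int)
    m=(V<105)&(S<60); pg=proj(f,[box(x,y,105) for x,y in((-78,80),(78,80),(78,353),(-78,353))]).astype(np.int32)
    k=np.zeros(m.shape,np.uint8);cv2.fillPoly(k,[pg],1); m=(m&(k>0)).astype(np.uint8); m=cv2.morphologyEx(m,cv2.MORPH_CLOSE,np.ones((3,3)))
    for c in cv2.findContours(m,cv2.RETR_EXTERNAL,cv2.CHAIN_APPROX_NONE)[0]:
        if cv2.contourArea(c)<25: continue
        b=tobox(onz(f,c[:,0].astype(float),.110))[:,:2]; print('dark',cv2.contourArea(c),'bx',b.min(0).round(),b.max(0).round())
E
python3 - <<'E'
from h import *
tcpbox(); sscene(grab('scene'))
E
```

```text
tcp box [[ 35.4  81.9 117.9]] F [-1.1 -0.7 -2.1] 0.01921875158676386 41.4
dark 44.0 bx [-61. 187.] [ -1. 211.]
```

>>> apply_moves(
  commands=[0,4,0,0,0,4,0,0,0,4,0,0,0,0,0,0,0,0,-8,0,0,0,-10,0,0,0,-10,0,0,0,-4,0],
)

```text
time_s: 42.45
eef_pos: [0.61, -0.1201, 0.151]
orientation: [[0.99, -0.139, 0.001], [-0.139, -0.99, -0.0], [0.001, -0.0, -1.0]]
wrist_force: [0.4, -0.9, -2.6]
opening: 0.0197
grip_force: 50.0
```

>>> apply_moves(
  commands=[-9,-22,0,0,-9,-22,0,0,-9,-22,0,0,-9,-23,0,0,-9,-23,0,0,-9,-23,0,0,-9,-23,0,0,-9,-23,0,0],
)

```text
time_s: 43.45
eef_pos: [0.5632, 0.0699, 0.1501]
orientation: [[0.99, -0.139, 0.0], [-0.139, -0.99, 0.0], [0.0, -0.0, -1.0]]
wrist_force: [0.1, -0.0, -2.5]
opening: 0.0195
grip_force: 50.0
```

```bash
python3 - <<'E'
from h import *
tcpbox(); f=grab('scene'); sscene(f); slugs(grab('top'))
E
```

```text
tcp box [[-37.  252.7 150.1]] F [ 0.1 -0.  -2.5] 0.019528979640827095 43.45
dark 188.5 bx [-61. 184.] [  1. 213.]
dark 209.5 bx [-75. 126.] [-10. 158.]
slug box [-44. 305.] [42. 97.] bx [-96. 261.] [  8. 348.]
slug box [ 40. 245.] [20. 23.] bx [ 28. 232.] [ 53. 258.]
slug box [  0. 172.] [157. 166.] bx [-79.  89.] [ 79. 256.]
```

>>> apply_moves(
  commands=[0,0,6,0,0,0,6,0,0,0,6,0,0,0,6,0,0,0,4,0,0,0,3,0,0,0,1.5,0,0,0,0,0],
)

```text
time_s: 44.55
eef_pos: [0.5634, 0.0692, 0.1174]
orientation: [[0.99, -0.139, 0.0], [-0.139, -0.99, 0.0], [0.0, -0.0, -1.0]]
wrist_force: [0.5, -0.3, -1.9]
opening: 0.0197
grip_force: 50.0
```

>>> apply_moves(
  commands=[0,8,0,0,0,12,0,0,0,12,0,0,0,12,0,0,0,12,0,0,0,12,0,0,0,12,0,0,0,12,0,0],
)

```text
time_s: 45.55
eef_pos: [0.5506, -0.0227, 0.1174]
orientation: [[0.99, -0.139, 0.0], [-0.139, -0.99, 0.0], [0.0, -0.0, -1.0]]
wrist_force: [0.5, 1.2, -1.1]
opening: 0.0197
grip_force: 50.0
```

>>> apply_moves(
  commands=[0,12,0,0,0,12,0,0,0,12,0,0,0,12,0,0,0,12,0,0,0,12,0,0,0,12,0,0,0,8,0,0],
)

```text
time_s: 46.55
eef_pos: [0.5377, -0.114, 0.1174]
orientation: [[0.99, -0.139, -0.0], [-0.139, -0.99, -0.0], [-0.0, 0.0, -1.0]]
wrist_force: [0.8, 0.1, -2.2]
opening: 0.0197
grip_force: 50.0
```

```bash
python3 - <<'E'
from h import *
tcpbox(); f=grab('scene'); sscene(f)
E
```

```text
tcp box [[-36.6  67.1 117.4]] F [ 0.8  0.1 -2.2] 0.01969851653675721 46.55
```

>>> apply_moves(
  commands=[0,0,-10,0,0,0,-12,0,0,0,-12,0,0,0,-4,0,-6,-35,0,0,-6,-35,0,0,-6,-35,0,0,-6,-35,0,0],
)

```text
time_s: 47.6
eef_pos: [0.5333, 0.0301, 0.1556]
orientation: [[0.99, -0.139, 0.0], [-0.139, -0.99, -0.0], [0.0, -0.0, -1.0]]
wrist_force: [1.3, -0.7, -1.7]
opening: 0.0192
grip_force: 50.0
```

>>> apply_moves(
  commands=[-12,-40,0,0,-12,-40,0,0,-12,-40,0,0,-12,-40,0,0,-12,-40,0,0,-12,-40,0,0,-18,-37,0,0,-18,-30,0,0],
)

```text
time_s: 48.6
eef_pos: [0.4685, 0.3495, 0.1554]
orientation: [[0.99, -0.138, -0.0], [-0.138, -0.99, 0.0], [-0.0, -0.0, -1.0]]
wrist_force: [-0.4, 0.8, -1.5]
opening: 0.0195
grip_force: 50.0
```

```bash
python3 - <<'E'
from h import *
f=grab('top'); g=grab('scene'); print('top');slugs(f);print('scene'); sscene(g)
h=cv2.cvtColor(f['frame'],cv2.COLOR_RGB2HSV); S,V=h[...,1].astype(int),h[...,2].astype(int)
m=(V<130)&(V>40)&(S<60); pg=proj(f,[box(x,y,20) for x,y in((-85,-80),(85,-80),(85,80),(-85,80))]).astype(np.int32)
k=np.zeros(m.shape,np.uint8);cv2.fillPoly(k,[pg],1); m=cv2.morphologyEx((m&(k>0)).astype(np.uint8),cv2.MORPH_CLOSE,np.ones((3,3)))
for c in cv2.findContours(m,cv2.RETR_EXTERNAL,cv2.CHAIN_APPROX_NONE)[0]:
    if cv2.contourArea(c)<30: continue
    b=tobox(onz(f,c[:,0].astype(float),.016))[:,:2]; r=cv2.minAreaRect(b.astype(np.float32)); print('in box',np.round(r[0]),np.round(r[1]))
plan(468,347,17.4,-8)
d=cv2.cvtColor(f['frame'],cv2.COLOR_RGB2BGR)[150:290,225:445];c=cv2.cvtColor(g['frame'],cv2.COLOR_RGB2BGR)[140:360,160:430]
o=np.zeros((600,800,3),np.uint8); o[:280,:440]=cv2.resize(d,(440,280)); o[290:590,:370]=cv2.resize(c,(370,300)); cv2.imwrite('pics/done1.png',o)
E
```

```text
top
scene
in box [-44.  60.] [26. 70.]
in box [33. 65.] [63. 25.]
t 48.7 pos [466.7 352.  155.6] yaw -7.7 F [-0.3  0.  -2.6] open 19.5 grip 50.0
 turn 0.006  dx 1.9 dy 4.8 dz 138.2
```

>>> apply_moves(
  commands=[1,2,15,0,0,1,20,0,0,0,20,0,0,0,20,0,0,0,20,0,0,0,20,0,0,0,12,0,0,0,6,0],
)

```text
time_s: 49.7
eef_pos: [0.4698, 0.3439, 0.0215]
orientation: [[0.99, -0.14, -0.001], [-0.14, -0.99, -0.001], [-0.001, 0.001, -1.0]]
wrist_force: [-0.1, -0.5, -2.2]
opening: 0.0202
grip_force: 50.0
```

>>> apply_moves(
  commands=[0,0,2,0,0,0,1.5,0,0,0,1,0,0,0,0.5,0,0,0,0,0,0,0,0,0,0,0,0,0,0,0,0,0],
)

```text
time_s: 50.7
eef_pos: [0.4698, 0.3448, 0.0174]
orientation: [[0.99, -0.139, 0.0], [-0.139, -0.99, 0.0], [0.0, -0.0, -1.0]]
wrist_force: [-0.2, 0.8, -1.8]
opening: 0.0195
grip_force: 50.0
```

>>> apply_moves(
  commands=[0,0,0.4,0,0,0,0,0,0,0,0,0,0,0,0,0,0,0,0,0,0,0,0,0,0,0,0,0,0,0,0,0],
  grip=0,
)

```text
time_s: 51.7
eef_pos: [0.4698, 0.3448, 0.017]
orientation: [[0.99, -0.139, 0.0], [-0.139, -0.99, 0.0], [0.0, -0.0, -1.0]]
wrist_force: [-0.7, -0.3, -0.9]
opening: 0.0932
grip_force: 0.0
```

>>> apply_moves(
  commands=[0,0,-8,0,0,0,-20,0,0,0,-30,0,0,0,-40,0,0,0,-40,0,0,0,-40,0,0,0,-45,0,0,0,-45,0],
)

```text
time_s: 52.7
eef_pos: [0.4693, 0.3448, 0.2882]
orientation: [[0.99, -0.138, 0.001], [-0.138, -0.99, 0.001], [0.001, -0.001, -1.0]]
wrist_force: [1.2, -0.4, -0.2]
opening: 0.094
grip_force: 0.0
```

>>> apply_moves(
  commands=[21,32,0,0,21,32,0,0,21,32,0,0,21,32,0,0,21,32,0,0,21,32,0,0,21,32,0,0,21,32,0,0],
  grip=1,
  force=20,
)

```text
time_s: 53.7
eef_pos: [0.6007, 0.067, 0.2868]
orientation: [[0.99, -0.138, 0.001], [-0.138, -0.99, 0.001], [0.001, -0.001, -1.0]]
wrist_force: [0.5, 0.8, -0.0]
opening: 0.0174
grip_force: 0.0
```

```bash
python3 - <<'E'
from h import *
plan(733,-209,280,-8); tcpbox()
f=grab('top'); h=cv2.cvtColor(f['frame'],cv2.COLOR_RGB2HSV); H,S,V=[h[...,i].astype(int) for i in range(3)]
for c in comps(win((S>70)&(V>80),163,210,235,300))[:2]: print('scr',rect(f,c,.036))
for c in comps(win((S>130)&(V>80),163,210,235,300))[:2]: print('rib',rect(f,c,.074))
knife(f)
E
```

```text
t 53.7 pos [600.7  67.  286.8] yaw -8.0 F [ 0.5  0.8 -0. ] open 17.4 grip 0.0
 turn 0.001  dx 169.4 dy 254.9 dz 6.8
tcp box [[  0.7 255.1 286.8]] F [ 0.5  0.8 -0. ] 0.017357576530572676 53.7
scr (array([470.9, 347.7]), array([36.8, 81.9]), -6.8)
scr (array([474.4, 279.5]), array([ 15. , 160.4]), 1.5)
rib (array([474.2, 270.7]), array([ 14.6, 155.4]), 1.5)
rib (array([471.3, 344.5]), array([19.7, 54.5]), -7.7)
blade [ 481.6 -352.8] [35.6 83.3] 9.2 363.5
handle [ 386.6 -368.4] [ 19.4 105.6] 10.1 264.0
```

>>> apply_moves(
  commands=[21,32,0,0,21,32,0,0,21,32,0,0,21,32,0,0,21,32,0,0,21,32,0,0,21,32,0,0,21,31,0,0],
)

```text
time_s: 54.75
eef_pos: [0.7318, -0.2086, 0.2868]
orientation: [[0.99, -0.138, 0.001], [-0.138, -0.99, 0.001], [0.001, -0.001, -1.0]]
wrist_force: [-0.5, 0.1, -0.2]
opening: 0.0004
grip_force: 0.0
```

View pics/done1.png

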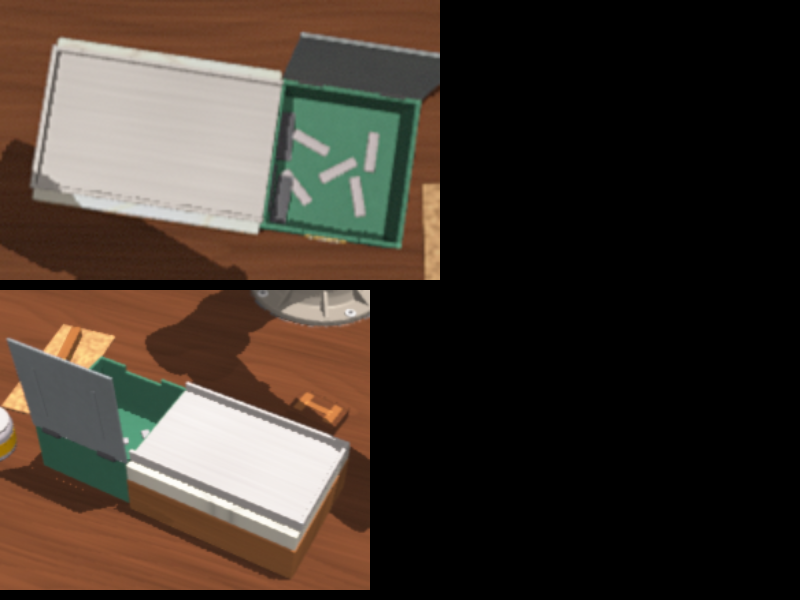

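The galley is empty, and the slugs lie along the box's left wall near (287,135) and (283,195). The lid is upright, so I'll go down behind it.

>>> apply_moves(
  commands=[0,0,8,0,0,0,12,0,0,0,12,0,0,0,12,0,0,0,12,0,0,0,12,0,0,0,10,0,0,0,4,0],
)

```text
time_s: 55.75
eef_pos: [0.7313, -0.2078, 0.2021]
orientation: [[0.99, -0.139, -0.001], [-0.139, -0.99, 0.0], [-0.001, -0.0, -1.0]]
wrist_force: [0.3, 0.1, -0.0]
opening: 0.0001
grip_force: 0.0
```

```bash
python3 - <<'E'
from h import *
tcpbox()
p=[]
X,Z=None,None
for th in np.linspace(1.75,0,25):
    x=90-150*np.cos(th)+4*np.sin(th)+10; z=98+150*np.sin(th)+4*np.cos(th)-25; p.append((x,z))
p=np.array(p); print(p[0],p[-1]); print(np.c_[np.diff(p[:,0]),-np.diff(p[:,1])].round(1).tolist())
E
```

```text
tcp box [[168.2   1.1 202.1]] F [ 0.3  0.1 -0. ] 8.294525060413159e-05 55.75
[130.67285213 219.88490781] [-50.  77.]
[[-10.8, -1.8], [-10.9, -1.1], [-10.9, -0.3], [-10.9, 0.5], [-10.9, 1.3], [-10.7, 2.1], [-10.5, 2.9], [-10.3, 3.7], [-10.0, 4.4], [-9.7, 5.1], [-9.3, 5.8], [-8.8, 6.5], [-8.3, 7.1], [-7.8, 7.7], [-7.2, 8.2], [-6.6, 8.7], [-5.9, 9.2], [-5.3, 9.6], [-4.5, 10.0], [-3.8, 10.3], [-3.0, 10.5], [-2.3, 10.7], [-1.5, 10.8], [-0.7, 10.9]]
```

>>> apply_moves(
  commands=[-9,0,-4.5,0,-9,0,-4.5,0,-9,0,-4.5,0,-10,0,-4,0,-10.8,0,-1.8,0,-10.9,0,-1.1,0,-10.9,0,0,0,-10.9,0,0.5,0],
)

```text
time_s: 56.75
eef_pos: [0.6513, -0.1967, 0.223]
orientation: [[0.99, -0.139, 0.0], [-0.139, -0.99, -0.0], [0.0, -0.0, -1.0]]
wrist_force: [1.8, -0.8, 0.8]
opening: 0.0005
grip_force: 0.9
```

>>> apply_moves(
  commands=[-10.9,0,1.3,0,-10.7,0,2.1,0,-10.5,0,2.9,0,-10.3,0,3.7,0,-10,0,4.4,0,-9.7,0,5.1,0,-9.3,0,5.8,0,-8.8,0,6.5,0],
)

```text
time_s: 57.75
eef_pos: [0.5718, -0.1855, 0.1907]
orientation: [[0.99, -0.139, -0.0], [-0.139, -0.99, 0.0], [-0.0, -0.0, -1.0]]
wrist_force: [1.5, 0.4, 1.5]
opening: 0.0003
grip_force: 0.6
```

```bash
python3 - <<'E'
from h import *
tcpbox()
g=grab('scene'); im=g['frame']; h=cv2.cvtColor(im,cv2.COLOR_RGB2HSV)
m=win((h[...,1]<40)&(h[...,2]>70),150,300,90,300)
for c in comps(m,500)[:2]: print(cv2.approxPolyDP(c,4,True)[:,0].tolist(),cv2.contourArea(c))
for th in (.6,.8,.9,1.0,1.2,1.6): print(th,[proj(g,box(90-180*np.cos(th),y,98+180*np.sin(th)))[0].round(0).tolist() for y in(-85,85)])
E
```

```text
tcp box [[  7.1   1.  190.7]] F [1.5 0.4 1.5] 0.00033692667611624955 57.75
[[208, 157], [185, 237], [252, 265], [253, 278], [299, 296], [299, 209], [269, 245], [263, 243], [265, 250], [258, 258], [278, 180], [244, 168], [242, 148], [226, 154], [225, 161]] 9087.5
[[255, 101], [248, 98], [248, 104], [232, 114], [210, 112], [214, 127], [243, 137], [254, 127]] 911.5
0.6 [[221.0, 160.0], [290.0, 185.0]]
0.8 [[213.0, 156.0], [283.0, 181.0]]
0.9 [[208.0, 155.0], [280.0, 180.0]]
1.0 [[204.0, 154.0], [276.0, 180.0]]
1.2 [[193.0, 156.0], [266.0, 183.0]]
1.6 [[169.0, 172.0], [245.0, 201.0]]
```

Lid follows (about 0.9 rad). I'll continue the arc down.

>>> apply_moves(
  commands=[-8.3,0,7.1,0,-7.8,0,7.7,0,-7.2,0,8.2,0,-6.6,0,8.7,0,-5.9,0,9.2,0,-5.3,0,9.6,0,-4.5,0,10,0,-3.8,0,10,0],
)

```text
time_s: 58.8
eef_pos: [0.5232, -0.1787, 0.1199]
orientation: [[0.99, -0.139, -0.0], [-0.139, -0.99, 0.0], [-0.0, -0.0, -1.0]]
wrist_force: [0.6, -0.5, 1.5]
opening: -0.0
grip_force: 0.4
```

>>> apply_moves(
  commands=[-3,0,8,0,-2.3,0,8,0,-1.5,0,7,0,-0.7,0,6,0,0,0,5,0,0,0,3,0,0,0,2,0,0,0,0,0],
)

```text
time_s: 59.8
eef_pos: [0.5161, -0.1777, 0.0816]
orientation: [[0.99, -0.139, 0.0], [-0.139, -0.99, 0.0], [0.0, -0.0, -1.0]]
wrist_force: [-0.3, 0.9, 0.8]
opening: 0.0006
grip_force: 0.0
```

>>> apply_moves(
  commands=[0,0,1,0,0,0,1,0,0,0,1,0,0,0,1,0,0,0,0.5,0,0,0,0,0,0,0,0,0,0,0,0,0],
)

```text
time_s: 60.8
eef_pos: [0.5161, -0.1777, 0.0771]
orientation: [[0.99, -0.139, 0.0], [-0.139, -0.99, 0.0], [0.0, -0.0, -1.0]]
wrist_force: [0.2, -0.3, -0.2]
opening: 0.0005
grip_force: 0.0
```

>>> apply_moves(
  commands=[0,0,0.5,0,0,0,0.5,0,0,0,0,0,0,0,0,0,0,0,0,0,0,0,0,0,0,0,0,0,0,0,0,0],
)

```text
time_s: 61.8
eef_pos: [0.5161, -0.1777, 0.0764]
orientation: [[0.99, -0.139, 0.0], [-0.139, -0.99, -0.0], [0.0, 0.0, -1.0]]
wrist_force: [-2.5, 0.4, 4.9]
opening: 0.0008
grip_force: 2.8
```

>>> apply_moves(
  commands=[0,0,0.5,0,0,0,0.5,0,0,0,0,0,0,0,0,0,0,0,0,0,0,0,0,0,0,0,0,0,0,0,0,0],
)

```text
time_s: 62.8
eef_pos: [0.5162, -0.1777, 0.0761]
orientation: [[0.99, -0.139, 0.0], [-0.139, -0.99, -0.0], [0.0, 0.0, -1.0]]
wrist_force: [-6.5, 2.8, 19.5]
opening: 0.0005
grip_force: 9.9
```

>>> apply_moves(
  commands=[0,0,-5,0,0,0,-15,0,0,0,-20,0,0,0,-30,0,0,0,-30,0,0,0,-30,0,0,0,-30,0,0,0,-20,0],
)

```text
time_s: 63.8
eef_pos: [0.5163, -0.1777, 0.2575]
orientation: [[0.99, -0.139, 0.002], [-0.139, -0.99, -0.0], [0.002, 0.0, -1.0]]
wrist_force: [-0.1, -0.2, -0.9]
opening: 0.0007
grip_force: 0.0
```

>>> apply_moves(
  commands=[-15,35,0,0,-15,35,0,0,-15,35,0,0,-15,35,0,0,-10,35,0,0,0,35,0,0,0,35,0,0,0,0,0,0],
)

```text
time_s: 64.8
eef_pos: [0.4116, -0.4128, 0.2555]
orientation: [[0.99, -0.142, -0.0], [-0.142, -0.99, -0.0], [-0.0, 0.0, -1.0]]
wrist_force: [0.1, 0.2, -0.0]
opening: 0.0004
grip_force: 0.0
```

```bash
python3 - <<'E'
from h import *
tcpbox()
f=grab('top'); im=f['frame']; h=cv2.cvtColor(im,cv2.COLOR_RGB2HSV); H,S,V=[h[...,i].astype(int) for i in range(3)]
R,Bc=im[...,0].astype(int),im[...,2].astype(int)
for c in comps(win((R-Bc<8)&(S<40)&(V>120)&(V<175),350,440,180,280))[:1]: print('lid top',rect(f,c,.102))
g=grab('scene'); im=g['frame']; h=cv2.cvtColor(im,cv2.COLOR_RGB2HSV); 
m=win((h[...,1]<25)&(h[...,2]>110)&(h[...,2]<195),180,300,150,280)
for c in comps(m,500)[:1]: print(cv2.approxPolyDP(c,4,True)[:,0].tolist())
for th in(0,.05,.1): print(th,[proj(g,box(90-180*np.cos(th),y,102+180*np.sin(th)))[0].round(1).tolist() for y in(-85,85)])
knife(f)
for c in comps(win((S>70)&(V>80),163,210,235,300))[:2]: print('scr',rect(f,c,.036))
E
```

```text
tcp box [[-119.9 -246.4  255.5]] F [ 0.1  0.2 -0. ] 0.00035453862880957976 64.8
lid top (array([ 564.5, -185.5]), array([168.8, 180.2]), -8.0)
[[188, 237], [226, 254], [231, 248], [231, 256], [241, 259], [247, 248], [265, 247], [299, 210], [233, 189]]
0 [[233.6, 186.4], [298.1, 210.7]]
0.05 [[233.1, 183.5], [297.9, 207.8]]
0.1 [[232.6, 180.6], [297.7, 204.9]]
blade [ 481.6 -352.8] [35.6 83.3] 9.2 362.5
handle [ 386.6 -368.1] [ 19.4 105.6] 9.8 264.0
scr (array([470.9, 347.7]), array([36.8, 81.9]), -6.8)
scr (array([474.4, 279.5]), array([ 15. , 160.4]), 1.5)
```

```bash
python3 -c "
from station import sign_off; print(sign_off())"
```

```text
the job is handed in; nothing more can be done
None
```

I handed the job in at about 65 s. By my last camera check, the galley is empty with the slugs in the box (two clearly visible, the third not seen separately), the lid is fully shut, and the knife and scraper are back near the middle of their mats. No verdict came back, and I took no final measurement of the booklets, ink tin or wood type.

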